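# Load the watch pressure-test chamber and clamp its lid

### The arm

A 7-joint arm with a two-finger parallel gripper is mounted at the origin on the work surface. World frame = base frame: x ahead of the robot, y to its left, z up, the work surface at z = 0. Lengths are in m, angles in rad, forces in N, time in s.
With the tool pointing down it reaches from about 0.4 to 0.85 m from the base axis. Payload 4.5 kg.
Tool frame: the origin (TCP) lies at the very end of the fingers, on their centre line; the grasp point (between the pads) lies 19 mm behind it (r.grip_depth is the z of the grasp point in the tool frame, in m); z points along the fingers, y is the line along which they close (so a half turn about z gives the same grasp; the last joint's range is limited). The gripper opens to 88 mm and grips with 3 to 60 N. Pads are 18 mm wide; open, the fingers measure 123 mm over their backs; the gripper's body (75 mm by 187 mm) begins 45 mm behind the grasp point.
Start: joints at [-1.274, 0.689, -0.195, 1.565, 0.157, 0.902, -0.215], TCP at [0.162, 0.604, 0.239] pointing down, gripper open.
Joint ranges: [-3.01, 3.01], [-0.46, 2.08], [-1.47, 1.51], [0.13, 2.56], [-1, 4.14], [0.04, 2.09], [-2.66, 2.66]. Speed limits (rad/s): [2.57, 2.57, 3.14, 3.14, 3.14, 3.14, 3.14].

### API

Orientations are given as a unit quaternion [x, y, z, w].
In Python, from plant import r gives the robot as it stands.
- The arm moves only by the shell command python3 steer.py 'ROWS' [FORCE]. ROWS is a JSON list of rows, 1 to 10 of them, each of 7 numbers: the opening from 0.0 (shut) to 1.0 (fully open), then dx, dy, dz in m, then a rotation vector rx, ry, rz in rad; each row is the pose to reach, as a shift and turn from the pose commanded when the command began, along the tool's axes at that moment; what a row does not reach only later rows make up. A row lasts 1/10 s, in which the tool goes at most 0.05 m and 0.15 rad, less where a joint would pass 70% of its speed; a pose out of reach is approached as far as the arm can. The fingers move at their own pace and stop on an object; FORCE is the grip in N (left out, the last holds). Time passes only in rows, so rows that do not move let the fingers close. It prints the time, the measured TCP pose, the force, the opening and the grip force at its end.
- r.get_state(): the state, without advancing time (a new reading comes with each control period).
- r.snapshot(name): name is "scene" or "side" or "wrist"; returns the picture (420x560x3 uint8, red, green, blue); there is no depth.
- r.camera_params(name): a dict with "fx", "fy", "cx", "cy" (pixels), "k1" (the pictures are not rectified: a ray, as slopes to the right and down, at radius r is drawn at 1 + k1 r^2 times it, then the intrinsics apply), "rvec" (rotation vector, rad) and "tvec" (3), from world to camera coordinates, as OpenCV has them. Camera axes: x right, y down, z forward; pixel columns grow to the right and rows downward; lengths in m; the calibration is good to about 2 mm. A picture is of the moment at which its call begins: read the wrist's pose just before it. camera_params takes no time and is no camera call; for the wrist camera it gives the pose at the moment of the call.
- r.finish_job(): hands the job in; it is judged then, once.
The state is a dict: "clock": time; "q": joint angles; "qd": joint speeds; "joint_torque": joint torques, N m; "tool_pos": TCP position; "eef_rot": TCP orientation; "contact_force": force on the tool from outside, world axes, zero at the start; "moment": the same for the moment, N m; "opening": opening from 0.0 (shut) to 1.0 (fully open); "finger_force": force on a finger pad.
Only numpy, scipy, OpenCV 4.12 (cv2) and the standard library are available. Lean on these libraries where they do the work, as an engineer would, in place of code of your own. Each camera call takes 0.05 s, during which the arm holds its last target. There are 200 camera calls.

### The job

Get the pressure tester ready for a test: lay each watch head that is on the bench flat, dial up, in a nest of its own inside the chamber, then put the clear lid on, turning it until its key drops into the notch in the rim and it sits flush. Swing the clamp bridge right over the lid into its catch and screw the knurled clamp screw down clockwise until it stops tight. Leave the microphone stand, the loupe and the case holder where they are.

Things in the scene. Friction and masses are not known exactly. Their poses are not given: they have to be found in the camera images.
- chamber: The pressure tester, fixed on the bench: a grey base plate (275 x 190 x 20 mm) carrying an open round aluminium chamber, bore 148 mm, outside 168 mm; its floor is 26 mm and its rim 62 mm above the bench. Origin under the chamber's centre at bench height, z up. A post 26 mm thick, 112 mm from the centre at +x, is the bridge's pivot.
- nest1 (a point): Centre of the floor of a nest for one watch: a black rubber ring, bore 54 mm, lip 3 mm high and 2 mm thick, on the chamber floor (26 mm above the bench), 42 mm from the chamber's centre towards its -x. Fingertips should stay above the lip when a watch is set down.
- nest2 (a point): As nest1, 42 mm from the chamber's centre at +60 degrees from its +x.
- nest3 (a point): As nest1, 42 mm from the chamber's centre at -60 degrees from its +x.
- notch (a point): The notch in the rim, on the chamber's -y side: 15 mm wide, 8 mm deep, cut right through the 10 mm wall. This point is its middle at the height of the rim's top, 79 mm from the chamber's centre.
- lid: Clear round lid, 0.4 kg, loose. Origin under the centre of its spigot (144 mm diameter, z 0 to 9 mm, foot chamfered), on which it rests on the bench; then the plate, 168 mm diameter, z 9 to 19. Seated on the chamber its axes agree with the chamber's and its origin is 53 mm above the bench; with the key on the rim it stands 5 mm proud.
- lid_key (a point): Underside of the lid's steel key, 81 mm from the lid's centre on its -y side. The key is 10 mm wide and 5 mm high (lid z 4 to 9), reaching to 92 mm from the centre, 8 mm beyond the plate's edge; a steel tab on it is seen from above.
- lid_knob (a point): Middle of the lid's round aluminium knob, where to grip it: in the lid's centre, 34 mm diameter, 28 mm high (lid z 19 to 47); this point is 14 mm above the plate. A brass stub (12 mm diameter, 10 mm high) stands on the plate 56 mm from the centre, at the side away from the key.
- bridge (a joint): Swing of the clamp bridge about its upright pivot, rad: 0 = right over the lid, against the stop in the catch; grows as it swings away to the chamber's -y side (anticlockwise from above), at most 1.9. It stays where it is left (friction about 0.3 N m). The catch is a C-shaped post, 46 mm across and 149 mm high, 107 to 129 mm from the chamber's centre at -x, open to -y.
- bridge_pin (a point): The bridge's handle: an upright black pin, 16 mm diameter, 138 to 180 mm above the bench, 172 mm from the pivot axis and 60 mm beyond the clamp screw. This point is on its axis, 162 mm above the bench; its x axis points to the pivot. The bridge itself is a dark steel bar 30 mm wide, 118 to 138 mm above the bench, its end 222 mm from the pivot.
- clamp_screw (a joint): Turn of the clamp screw, rad: grows as its knob turns clockwise seen from above, going down 8 mm a turn; the hard stop (tight) is at 7.85. Friction about 0.06 N m. Its foot meets the seated lid's knob at about 5.5 and then presses on it by a spring. It does not turn back by itself.
- knob_grip (a point): Middle of the round knurled steel knob of the clamp screw (44 mm diameter, 28 mm high), on its axis, on the bridge 112 mm from the pivot; 166 mm above the bench when the screw is at 0, 156 mm when tight. The bar below it is 138 mm high.
- pressure_foot: Rubber foot of the clamp screw, 28 mm diameter, under the bridge; sprung, 4 N per mm, 9 mm travel. Origin at the centre of its underside, 107 mm above the bench when the screw is at 0; the top of the seated lid's knob is at 100 mm.
- watch1: Steel watch head, no strap, dial up, 70 g: round case 34 mm diameter, 13 mm high over the glass (sides plumb to 10.5 mm). Origin under its centre. Lugs stick out at both ends along its x axis: 41 mm over their ends, each pair 22 mm across, 1 to 9.5 mm above the bench; pinch it along x over the lug ends. The crown sticks out 4 mm at +y. May be absent (None).
- watch2: Same as watch1.
- watch3: Same as watch1.
- mic_stand: Bystander: black microphone stand with a U-shaped foot, 120 mm wide and 120 mm high. Origin on the bench. Leave it alone.
- loupe: Bystander: black eyeglass loupe, 34 mm diameter, 28 mm high. Origin under its centre. Leave it alone.
- case_holder: Bystander: small grey case holder with wooden jaws, 70 x 45 x 34 mm. Origin under its centre. Leave it alone.

How it is judged:
By the outcome, as a careful person would: the job done as asked, in the order asked, and still so for the second after the job is handed in, with the robot touching nothing.
Of watch1, watch2, watch3 only 2 to 3 are there at a start; the rules pass over those that are not, and their reading is None.
At some moment in a run one of watch1, watch2, watch3 may be knocked a few centimetres aside while the robot is not near it.
Once in a run the grip may slacken for a moment while it holds something.
It also fails if it takes over 210 s, if anything falls off the work surface, if the arm or the gripper's body presses on something with over 40 N, if the wrist force passes 120 N, or if a joint passes its speed limit or range.

## Working session

There is one attempt and no reset: what is moved stays moved. The work goes in short steps, Python scripts to look and compute and a shell command to move; the robot and the scene stay as the last step left them, time stands still between calls to the robot, and variables do not carry over. Pictures are saved under pics/ and viewed, at most 14 in all, crops included, and the job is handed in when it is done.

```bash
ls; mkdir -p pics
cat > h.py <<'E'
import numpy as np, cv2
from scipy.spatial.transform import Rotation as R
from plant import r
def snap(n,f):
    p=r.camera_params(n); im=r.snapshot(n); cv2.imwrite(f'pics/{f}.png',im[:,:,::-1]); np.save(f'pics/{f}.npy',np.array([p],dtype=object)); return im,p
def load(f):
    return cv2.imread(f'pics/{f}.png'), np.load(f'pics/{f}.npy',allow_pickle=True)[0]
def ray(p,u,v):
    xd,yd=(u-p['cx'])/p['fx'],(v-p['cy'])/p['fy']
    x,y=xd,yd
    for _ in range(30):
        s=1+p['k1']*(x*x+y*y); x,y=xd/s,yd/s
    M=cv2.Rodrigues(np.array(p['rvec'],float))[0]; t=np.array(p['tvec'],float)
    d=M.T@np.array([x,y,1.]); return -M.T@t, d/np.linalg.norm(d)
def onz(p,u,v,z):
    o,d=ray(p,u,v); return o+d*(z-o[2])/d[2]
def two(p1,a,p2,b):
    o1,d1=ray(p1,*a); o2,d2=ray(p2,*b)
    A=np.stack([d1,-d2],1); s=np.linalg.lstsq(A,o2-o1,rcond=None)[0]
    x,y=o1+s[0]*d1,o2+s[1]*d2; return (x+y)/2, np.linalg.norm(x-y)
def proj(p,X):
    M=cv2.Rodrigues(np.array(p['rvec'],float))[0]; c=M@np.array(X,float)+np.array(p['tvec'],float)
    x,y=c[0]/c[2],c[1]/c[2]; s=1+p['k1']*(x*x+y*y)
    return np.array([p['cx']+p['fx']*x*s,p['cy']+p['fy']*y*s])
def st():
    s=r.get_state(); print('t',round(s['clock'],2),'tcp',np.round(s['tool_pos'],4),'F',np.round(s['contact_force'],1),'op',round(s['opening'],3),'ff',np.round(s['finger_force'],1)); return s
def delta(pos,yaw=None):
    """shift in tool axes to world TCP pos, pointing down with tool y axis at world yaw"""
    s=r.get_state(); Rt=R.from_quat(s['eef_rot']); d=Rt.inv().apply(np.array(pos)-s['tool_pos'])
    out=[0,0,0]
    if yaw is not None:
        best=None
        for k in (0,np.pi):
            y=np.array([np.cos(yaw+k),np.sin(yaw+k),0]); z=np.array([0,0,-1.]); x=np.cross(y,z)
            rv=(Rt.inv()*R.from_matrix(np.stack([x,y,z],1))).as_rotvec()
            if k==0: a=rv
            else: b=rv
        print('rot A',np.round(a,3),'rot B',np.round(b,3))
    print('shift',np.round(d,4),'q7',round(s['q'][6],2))
E
python3 - <<'E'
from h import *
s=st(); print(R.from_quat(s['eef_rot']).as_matrix().round(3))
a,p=snap('scene','sc0'); b,p2=snap('side','si0')
for q in (p,p2): print({k:np.round(v,3) for k,v in q.items()}, -cv2.Rodrigues(np.array(q['rvec'],float))[0].T@np.array(q['tvec'],float))
E
```

```text
pics
plant.py
steer.py
t 0.0 tcp [0.1623 0.6029 0.2379] F [ 0.1 -0.5  0.1] op 0.998 ff 0.0
[[-0.966  0.26  -0.   ]
 [ 0.26   0.966 -0.002]
 [-0.    -0.002 -1.   ]]
{'fx': np.float64(479.107), 'fy': np.float64(479.107), 'cx': np.float64(272.695), 'cy': np.float64(209.212), 'k1': np.float64(-0.069), 'rvec': array([ 0.963,  2.527, -0.983]), 'tvec': array([ 0.375, -0.161,  1.749])} [1.15245179 0.71643348 1.17673204]
{'fx': np.float64(409.308), 'fy': np.float64(409.308), 'cx': np.float64(274.999), 'cy': np.float64(213.659), 'k1': np.float64(-0.052), 'rvec': array([ 0.182, -2.715,  1.481]), 'tvec': array([0.488, 0.149, 1.124])} [0.39096862 0.91892639 0.72511871]
```

View pics/sc0.png

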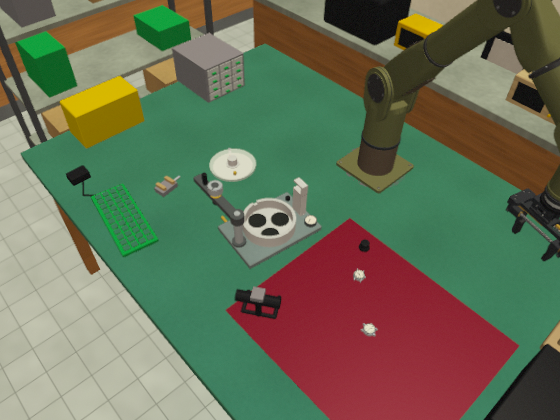

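View pics/si0.png

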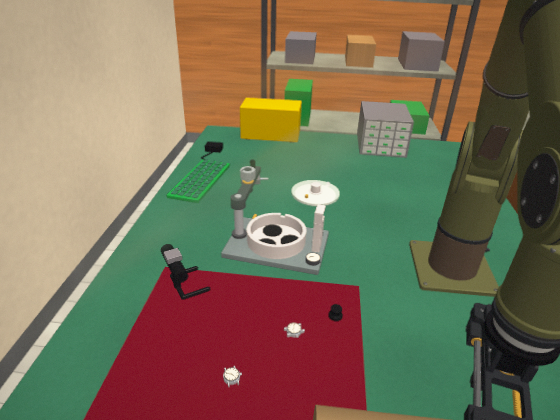

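The scene view shows the chamber at about (269,221) with the bridge swung out. Its pivot is near (238,218), the screw knob at (215,188) and the catch at (300,195). The lid is at (233,164), and there are watches on the mat at (359,275) and (369,329). There is also a white dial at (311,221) on the base plate. The side view shows the same: watches at (293,330) and (232,376), lid at (316,192), chamber at (276,235).

```bash
cat > m0.py <<'E'
from h import *
_,p=load('sc0'); _,q=load('si0')
for n,a,b in [('w_a',(359,275),(293,330)),('w_b',(369,329),(232,376)),('lidknob',(233,159),(316,187)),('chamber c',(269,221),(276,235)),('dial',(311,221),(313,258)),('pin',(205,179),(253,164)),('screw',(215,187),(247,175)),('postTop',(237,216),(238,200)),('catchtop',(299,182),(319,209)),('loupe',(364,245),(336,312)),('mic',(258,295),(173,255)),('holder',(167,186),(213,147))]:
    X,e=two(p,a,q,b); print(n,X.round(3),'gap',round(e,4), 'r',round(np.hypot(*X[:2]),3))
E
python3 m0.py
python3 - <<'E'
import cv2,numpy as np
a=cv2.imread('pics/sc0.png')[140:350,150:400]; b=cv2.imread('pics/si0.png')[150:400,150:360]
a=cv2.resize(a,None,fx=2.2,fy=2.2,interpolation=cv2.INTER_CUBIC);cv2.imwrite('pics/c0.png',a)
E
```

```text
w_a [0.415 0.285 0.005] gap 0.0014 r 0.504
w_b [0.527 0.42  0.003] gap 0.0003 r 0.674
lidknob [ 0.39  -0.34   0.033] gap 0.0019 r 0.518
chamber c [ 0.493 -0.03   0.038] gap 0.0024 r 0.494
dial [0.384 0.05  0.027] gap 0.003 r 0.387
pin [ 0.593 -0.211  0.163] gap 0.0093 r 0.63
screw [ 0.597 -0.157  0.159] gap 0.0073 r 0.617
postTop [ 0.605 -0.044  0.135] gap 0.0007 r 0.606
catchtop [ 0.378 -0.019  0.143] gap 0.0015 r 0.378
loupe [0.319 0.221 0.009] gap 0.0008 r 0.388
mic [0.72  0.183 0.103] gap 0.0044 r 0.743
holder [ 0.718 -0.218  0.208] gap 0.0076 r 0.751
```

View pics/c0.png

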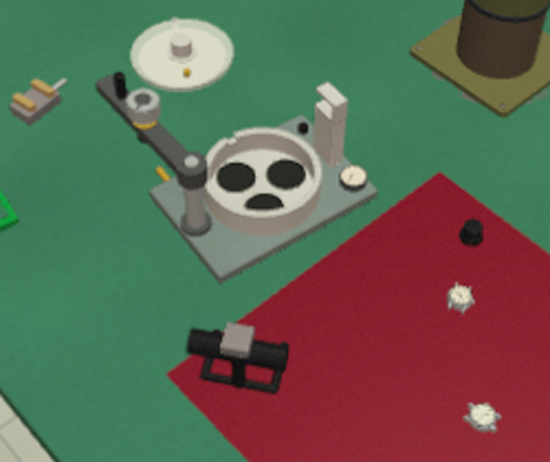

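The crop confirms the layout. Only two watches are on the mat, at crop (460,297) and (483,417). The dial on the base plate at crop (352,177) has no lugs, so it looks like a gauge. The catch is at −x, near the robot, and the lid's brass stub faces the chamber. I'll move over the watches and use the wrist camera.

```bash
python3 steer.py '[[1,-0.1,-0.05,0,0,0,0],[1,-0.2,-0.1,0,0,0,0],[1,-0.35,-0.18,0,0,0,0],[1,-0.35,-0.18,0,0,0,0],[1,-0.35,-0.18,0,0,0,0],[1,-0.35,-0.18,0,0,0,0],[1,-0.35,-0.18,0,0,0,0],[1,-0.35,-0.18,0,0,0,0],[1,-0.35,-0.18,0,0,0,0],[1,-0.35,-0.18,0,0,0,0]]' 20
python3 - <<'E'
from h import *
st(); im,p=snap('wrist','w0'); print({k:np.round(v,3) for k,v in p.items()})
for n,X in dict(a=[.415,.285,.005],b=[.527,.42,.003]).items(): print(n,proj(p,X))
snap('scene','sc1')
E
```

```text
clock: 1.1
tool_pos: [0.4542, 0.3376, 0.2383]
eef_rot: [0.133, 0.991, -0.0, -0.0]
contact_force: [0.2, 1.4, -0.5]
opening: 0.999
finger_force: 0.0
t 1.1 tcp [0.4542 0.3376 0.2383] F [ 0.2  1.4 -0.5] op 0.999 ff 0.0
{'fx': np.float64(373.984), 'fy': np.float64(373.984), 'cx': np.float64(274.46), 'cy': np.float64(209.622), 'k1': np.float64(0.017), 'rvec': array([-2.294, -1.754, -0.268]), 'tvec': array([-0.445, -0.375,  0.285])}
a [213.79108322 147.20882599]
b [366.3249033  215.09487567]
```

View pics/w0.png

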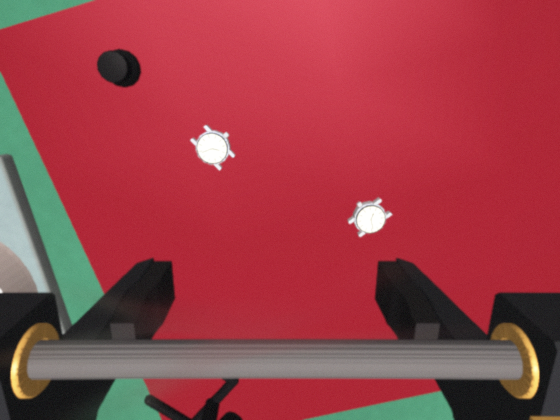

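The wrist view shows watch a at (212,148) and watch b at (370,218), both dial up. The four lugs on each are visible, and the loupe is at (118,67).

```bash
cat >> h.py <<'E'
def watches(f):
    im,p=load(f); hsv=cv2.cvtColor(im,cv2.COLOR_BGR2HSV)
    m=((hsv[...,1]<110)&(hsv[...,2]>90)).astype(np.uint8); out=[]
    n,l,s,c=cv2.connectedComponentsWithStats(m)
    for i in range(1,n):
        if not 300<s[i,4]<9000 or max(s[i,2:4])>160: continue
        ys,xs=np.where(l==i); P=np.array([onz(p,x,y,.006) for x,y in zip(xs,ys)])
        blob=cv2.morphologyEx((l==i).astype(np.uint8),cv2.MORPH_OPEN,cv2.getStructuringElement(2,(2*(s[i,2]//6)+1,)*2))
        mm=cv2.moments(blob,True)
        if mm['m00']<100: continue
        u,v=mm['m10']/mm['m00'],mm['m01']/mm['m00']; c0=onz(p,u,v,.010)
        d=P[:,:2]-onz(p,u,v,.006)[:2]; rr=np.hypot(*d.T); k=rr>.0185
        th=np.arctan2(d[k,1],d[k,0]); yaw=np.angle(np.sum(np.exp(2j*th)))/2
        out.append((u,v,c0,yaw)); print('px',round(u,1),round(v,1),'at z.010',c0.round(4),'lug axis deg',round(np.degrees(yaw),1),'rmax',rr.max().round(4),'area mm2 r',round(np.sqrt(mm['m00']/np.pi)*np.linalg.norm(onz(p,u+1,v,.01)-c0),4))
    return out
E
python3 - <<'E'
from h import *
watches('w0'); s=st(); M=R.from_quat(s['eef_rot']); _,p=load('w0')
print('cam in tool', M.inv().apply(ray(p,1,1)[0]-s['tool_pos']).round(3))
delta([.415,.285,.2],None)
E
```

```text
px 212.4 147.0 at z.010 [0.4139 0.2847 0.01  ] lug axis deg 28.8 rmax 0.0241 area mm2 r 0.0175
px 368.9 216.8 at z.010 [0.5269 0.4211 0.01  ] lug axis deg -65.4 rmax 0.0244 area mm2 r 0.0176
t 1.2 tcp [0.4523 0.34   0.2385] F [-0.9 -0.2  1.5] op 0.999 ff 0.0
cam in tool [ 0.075 -0.001 -0.145]
shift [ 0.0218 -0.0628  0.0386] q7 0.4
```

```bash
python3 steer.py '[[1,0,0,-0.06,0,0,0],[1,-0.2,-0.45,-0.06,0,0,0],[1,-0.2,-0.45,-0.06,0,0,0],[1,-0.2,-0.45,-0.06,0,0,0],[1,-0.2,-0.45,-0.06,0,0,0],[1,-0.2,-0.45,-0.06,0,0,0],[1,-0.2,-0.45,-0.06,0,0,0],[1,-0.2,-0.45,-0.06,0,0,0],[1,-0.2,-0.45,-0.06,0,0,0],[1,-0.2,-0.45,-0.06,0,0,0]]'
python3 steer.py '[[1,0,0,0,0,0,0],[1,0,0,0,0,0,0],[1,0,0,0,0,0,0]]'
python3 - <<'E'
from h import *
st(); im,p=snap('wrist','w1')
E
```

```text
clock: 2.2
tool_pos: [0.5235, -0.1053, 0.298]
eef_rot: [0.129, 0.992, 0.001, 0.0]
contact_force: [1.4, 0.3, -1.1]
opening: 1.005
finger_force: 0.0
clock: 2.5
tool_pos: [0.5233, -0.1026, 0.2978]
eef_rot: [0.129, 0.992, 0.001, -0.0]
contact_force: [0.2, 0.8, 0.1]
opening: 1.002
finger_force: 0.0
t 2.5 tcp [ 0.5233 -0.1026  0.2978] F [0.2 0.8 0.1] op 1.002 ff 0.0
```

View pics/w1.png

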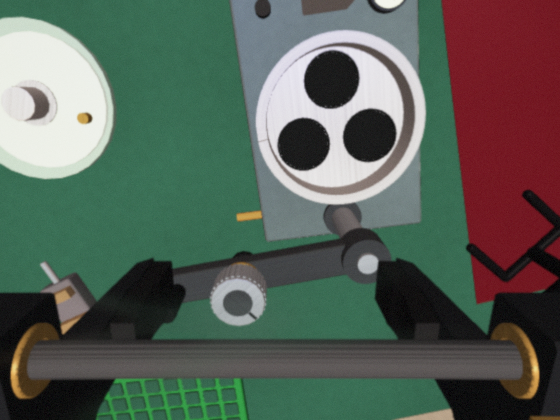

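The wrist view shows the chamber with three black nests at (331,79), (370,135) and (303,144). The bridge pivot top is at (368,262) and the screw knob at (238,300). The lid has its knob at (25,103) and stub at (84,118), and its key is out of frame to the left. Next I'll measure the nests and the lid.

```bash
cat > m1.py <<'E'
from h import *
im,p=load('w1'); g=cv2.cvtColor(im,cv2.COLOR_BGR2GRAY)
def dark(im,box,amin,amax,th=45):
    g=cv2.cvtColor(im,cv2.COLOR_BGR2GRAY); x0,y0,x1,y1=box; m=np.zeros_like(g); m[y0:y1,x0:x1]=(g[y0:y1,x0:x1]<th)
    n,l,s,c=cv2.connectedComponentsWithStats(m); return [tuple(c[i]) for i in range(1,n) if amin<s[i,4]<amax],[s[i,4] for i in range(1,n) if amin<s[i,4]<amax]
cw,a=dark(im,(250,30,430,205),800,6000); print(np.round(cw,1),a)
sc,q=load('sc0'); cs,a=dark(sc,(235,195,310,250),40,600,60); print(np.round(cs,1),a)
si,q2=load('si0'); ci,a=dark(si,(240,210,310,255),40,600,60); print(np.round(ci,1),a)
N=[onz(p,u,v,.027) for u,v in cw]; print(np.round(N,4))
for b in cs:
    print('scene pairs',[ (two(p,c,q,b)[0].round(3),round(two(p,c,q,b)[1],4)) for c in cw if two(p,c,q,b)[1]<.012])
C=np.mean(N,0); d=np.linalg.norm(np.array(N)-C,axis=1); print('C',C.round(4),'radii',d.round(4),'ang',[np.degrees(np.arctan2(n[1]-C[1],n[0]-C[0])).round(1) for n in N])
for n,uv,z in [('pivot top',(368,263),.145),('stub',(84,118),.029)]: print(n,onz(p,*uv,z).round(4))
E
python3 m1.py
```

```text
[[331.2  79. ]
 [369.1 135. ]
 [303.2 143.7]] [np.int32(2297), np.int32(2038), np.int32(1954)]
[[279.6 218.7]
 [257.  220. ]
 [238.9 221.6]
 [269.7 231.4]] [np.int32(163), np.int32(169), np.int32(51), np.int32(84)]
[[271.9 230.2]
 [287.7 239. ]] [np.int32(149), np.int32(89)]
[[ 0.4516 -0.0215  0.027 ]
 [ 0.5188  0.0066  0.027 ]
 [ 0.5095 -0.0655  0.027 ]]
scene pairs [(array([ 0.452, -0.022,  0.027]), np.float64(0.0022))]
scene pairs [(array([ 0.51 , -0.066,  0.026]), np.float64(0.0019))]
scene pairs []
scene pairs [(array([0.518, 0.004, 0.038]), np.float64(0.0021))]
C [ 0.4933 -0.0268  0.027 ] radii [0.0421 0.042  0.042 ] ang [np.float64(172.8), np.float64(52.6), np.float64(-67.3)]
pivot top [ 0.6077 -0.0397  0.145 ]
stub [ 0.423  -0.2868  0.029 ]
```

```bash
python3 steer.py '[[0.75,0.12,0.25,0,0,0,0],[0.75,0.12,0.25,0,0,0,0],[0.75,0.12,0.25,0,0,0,0],[0.75,0.12,0.25,0,0,0,0],[0.75,0.16,0.323,0.138,0,0,0],[0.75,0.16,0.323,0.138,0,0,0],[0.75,0.16,0.323,0.138,0,0,0],[0.75,0.16,0.323,0.138,0,0,0],[0.75,0.16,0.323,0.138,0,0,0],[0.75,0.16,0.323,0.138,0,0,0]]'
python3 steer.py '[[0.75,0,0,0,0,0,0],[0.75,0,0,0,0,0,0],[0.75,0,0,0,0,0,0]]'
python3 - <<'E'
from h import *
st(); snap('wrist','w2'); a=watches('w2'); _,p0=load('w0'); _,p2=load('w2')
W=min(a,key=lambda t:np.hypot(t[2][0]-.414,t[2][1]-.285))
print('tri',two(p0,(212.4,147),p2,W[:2]))
delta([W[2][0],W[2][1],.0055],W[3])
E
```

```text
clock: 3.55
tool_pos: [0.4502, 0.2508, 0.1588]
eef_rot: [0.127, 0.992, -0.0, -0.001]
contact_force: [0.6, -0.5, 0.3]
opening: 0.747
finger_force: 0.0
clock: 3.85
tool_pos: [0.4537, 0.2466, 0.1609]
eef_rot: [0.132, 0.991, 0.0, 0.001]
contact_force: [-0.9, 0.3, 0.3]
opening: 0.75
finger_force: 0.0
t 3.85 tcp [0.4537 0.2466 0.1609] F [-0.9  0.3  0.3] op 0.75 ff 0.0
px 307.3 130.7 at z.010 [0.4141 0.2842 0.01  ] lug axis deg 28.4 rmax 0.0235 area mm2 r 0.0174
px 499.2 219.2 at z.010 [0.5267 0.4213 0.01  ] lug axis deg -88.6 rmax 0.0259 area mm2 r 0.0175
tri (array([0.4142408 , 0.28429481, 0.0080197 ]), np.float64(0.00016283553082024755))
rot A [0.001 0.001 0.81 ] rot B [-1.000e-03  2.000e-03 -2.332e+00]
shift [0.0481 0.0257 0.1552] q7 0.48
```

```bash
python3 steer.py '[[0.75,0.048,0.026,0.1,0,0,0.81],[0.75,0.048,0.026,0.1,0,0,0.81],[0.75,0.048,0.026,0.1,0,0,0.81],[0.75,0.048,0.026,0.1,0,0,0.81],[0.75,0.048,0.026,0.1,0,0,0.81],[0.75,0.048,0.026,0.1,0,0,0.81],[0.75,0.048,0.026,0.1,0,0,0.81],[0.75,0.048,0.026,0.1,0,0,0.81],[0.75,0.048,0.026,0.1,0,0,0.81]]'
python3 - <<'E'
from h import *
st(); delta([.4142,.2843,.0055],np.radians(28.4))
snap('wrist','w3'); st(); delta([.4142,.2843,.0055],np.radians(28.4)); watches('w3')
E
```

```text
clock: 4.8
tool_pos: [0.4133, 0.2853, 0.0601]
eef_rot: [0.511, 0.86, 0.0, 0.0]
contact_force: [0.2, 0.5, -0.5]
opening: 0.744
finger_force: 0.0
t 4.8 tcp [0.4133 0.2853 0.0601] F [ 0.2  0.5 -0.5] op 0.744 ff 0.0
rot A [ 0.    -0.     0.003] rot B [ 0.000e+00  1.000e-03 -3.139e+00]
shift [-0.0013  0.0003  0.0546] q7 -0.11
t 4.85 tcp [0.4133 0.2853 0.0601] F [-1.  -0.4  0.4] op 0.752 ff 0.0
rot A [ 0.    -0.     0.003] rot B [ 1.000e-03  1.000e-03 -3.139e+00]
shift [-0.0013  0.0003  0.0546] q7 -0.11
px 274.3 236.3 at z.010 [0.4138 0.2858 0.01  ] lug axis deg 28.0 rmax 0.0242 area mm2 r 0.017
```

```bash
python3 steer.py '[[0.75,-0.0005,0,0.03,0,0,0],[0.75,-0.0005,0,0.0545,0,0,0],[0.75,-0.0005,0,0.0545,0,0,0],[0.3,-0.0005,0,0.0545,0,0,0],[0.3,-0.0005,0,0.0545,0,0,0],[0.3,-0.0005,0,0.0545,0,0,0],[0.3,-0.0005,0,0.0545,0,0,0],[0.3,-0.0005,0,0.0545,0,0,0]]' 25
python3 steer.py '[[0.3,0,0,0,0,0,0],[0.3,0,0,-0.03,0,0,0],[0.3,0,0,-0.13,0,0,0],[0.3,0,0,-0.13,0,0,0],[0.3,0,0,-0.13,0,0,0],[0.3,0,0,-0.13,0,0,0]]'
```

```text
clock: 5.65
tool_pos: [0.4133, 0.285, 0.0062]
eef_rot: [0.511, 0.86, 0.0, 0.0]
contact_force: [-1.0, -0.4, 6.0]
opening: 0.369
finger_force: 61.7
clock: 6.25
tool_pos: [0.4136, 0.2854, 0.1366]
eef_rot: [0.511, 0.86, 0.001, 0.0]
contact_force: [-0.1, -0.4, -1.9]
opening: 0.367
finger_force: 61.5
```

Run:
```python
from h import *
st(); im,p=snap('wrist','w4')
c=cv2.resize(im[180:400,150:400,::-1],None,fx=2.2,fy=2.2); cv2.imwrite('pics/c4.png',c)
```

```text
t 6.25 tcp [0.4136 0.2854 0.1366] F [-0.1 -0.4 -1.9] op 0.367 ff 61.5
```

View pics/c4.png

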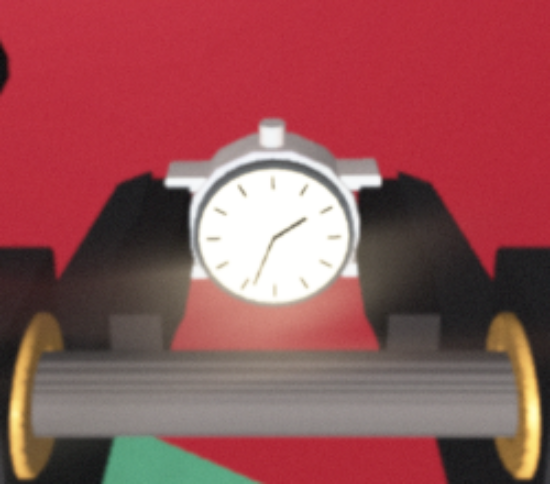

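The crop shows the watch held squarely, dial up. The pads sit on the case ends between the lugs, and the crown is at crop (272,130). I'll carry it over nest1.

```bash
python3 steer.py '[[0.3,-0.05,-0.02,-0.05,0,0,-0.1],[0.3,-0.288,-0.113,-0.07,0,0,-0.948],[0.3,-0.288,-0.113,-0.07,0,0,-0.948],[0.3,-0.288,-0.113,-0.07,0,0,-0.948],[0.3,-0.288,-0.113,-0.07,0,0,-0.948],[0.3,-0.288,-0.113,-0.07,0,0,-0.948],[0.3,-0.288,-0.113,-0.07,0,0,-0.948],[0.3,-0.288,-0.113,-0.07,0,0,-0.948],[0.3,-0.288,-0.113,-0.07,0,0,-0.948],[0.3,-0.288,-0.113,-0.07,0,0,-0.948]]'
python3 steer.py '[[0.3,0,0,0,0,0,0],[0.3,0,0,0,0,0,0],[0.3,0,0,0,0,0,0]]'
python3 - <<'E'
from h import *
st(); delta([.4516,-.0215,.033],np.radians(82.7)); st()
E
```

```text
clock: 7.3
tool_pos: [0.4509, -0.0204, 0.2044]
eef_rot: [0.062, 0.998, 0.001, -0.001]
contact_force: [-0.1, 0.9, -0.6]
opening: 0.371
finger_force: 61.5
clock: 7.6
tool_pos: [0.4515, -0.0212, 0.2053]
eef_rot: [0.062, 0.998, 0.0, -0.0]
contact_force: [-0.1, -0.0, -1.1]
opening: 0.367
finger_force: 61.5
t 7.6 tcp [ 0.4515 -0.0212  0.2053] F [-0.1 -0.  -1.1] op 0.367 ff 61.5
rot A [ 0.    -0.     0.004] rot B [ 0.     0.    -3.137]
shift [-0.0002 -0.0003  0.1723] q7 1.05
t 7.6 tcp [ 0.4515 -0.0212  0.2053] F [-0.1 -0.  -1.1] op 0.367 ff 61.5
```

```bash
python3 steer.py '[[0.3,0,0,0.05,0,0,0],[0.3,0,0,0.1,0,0,0],[0.3,0,0,0.13,0,0,0],[0.3,0,0,0.15,0,0,0],[0.3,0,0,0.16,0,0,0],[0.3,0,0,0.166,0,0,0],[0.3,0,0,0.170,0,0,0],[0.3,0,0,0.1725,0,0,0],[0.3,0,0,0.1725,0,0,0]]'
python3 steer.py '[[0.5,0,0,0,0,0,0],[0.5,0,0,0,0,0,0],[0.5,0,0,0,0,0,0],[0.5,0,0,-0.003,0,0,0],[0.5,0,0,-0.03,0,0,0],[0.5,0,0,-0.08,0,0,0],[0.5,0,0,-0.13,0,0,0],[0.5,0,0,-0.16,0,0,0],[0.5,0,0,-0.17,0,0,0],[0.5,0,0,-0.17,0,0,0]]'
python3 - <<'E'
from h import *
st(); im,p=snap('wrist','w5'); im2,p2=snap('scene','sc5')
c=im[60:420,130:500,::-1]; d=cv2.resize(im2[170:260,220:330,::-1],None,fx=3.27,fy=4); cv2.imwrite('pics/c5.png',np.hstack([c,d]))
E
```

```text
clock: 8.5
tool_pos: [0.452, -0.0221, 0.0333]
eef_rot: [0.062, 0.998, 0.0, 0.001]
contact_force: [0.3, 0.8, -0.8]
opening: 0.369
finger_force: 61.5
clock: 9.5
tool_pos: [0.452, -0.0225, 0.2038]
eef_rot: [0.063, 0.998, -0.0, 0.001]
contact_force: [0.2, 0.1, -1.2]
opening: 0.5
finger_force: 13.3
t 9.5 tcp [ 0.452  -0.0225  0.2038] F [ 0.2  0.1 -1.2] op 0.5 ff 13.3
```

View pics/c5.png

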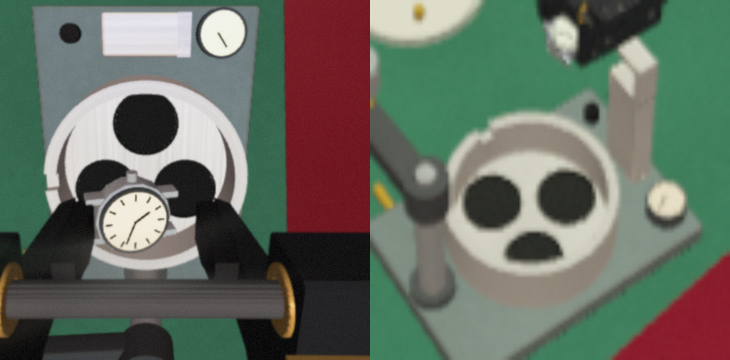

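The watch was not released: it's still between the pads at opening 0.5, slightly turned, and the pads still read 13 N. All three nests are empty. I'll go back down and open wider.

```bash
python3 steer.py '[[0.5,-0.0005,0.001,0.05,0,0,0],[0.5,-0.0005,0.001,0.1,0,0,0],[0.5,-0.0005,0.001,0.13,0,0,0],[0.5,-0.0005,0.001,0.15,0,0,0],[0.5,-0.0005,0.001,0.16,0,0,0],[0.5,-0.0005,0.001,0.166,0,0,0],[0.5,-0.0005,0.001,0.170,0,0,0],[0.5,-0.0005,0.001,0.170,0,0,0]]'
python3 steer.py '[[0.55,0,0,0,0,0,0],[0.6,0,0,0,0,0,0],[0.65,0,0,0,0,0,0],[0.65,0,0,0,0,0,0],[0.65,0,0,0,0,0,0]]'
python3 steer.py '[[0.65,0,0,-0.005,0,0,0],[0.65,0,0,-0.03,0,0,0],[0.65,0,0,-0.08,0,0,0],[0.65,0,0,-0.13,0,0,0],[0.65,0,0,-0.17,0,0,0],[0.65,0,0,-0.17,0,0,0]]'
python3 - <<'E'
from h import *
st(); im,p=snap('wrist','w6'); im2,p2=snap('scene','sc6')
c=im[60:420,130:500,::-1]; d=cv2.resize(im2[170:260,220:330,::-1],None,fx=3.27,fy=4); cv2.imwrite('pics/c6.png',np.hstack([c,d]))
E
```

```text
clock: 10.4
tool_pos: [0.4513, -0.0212, 0.0323]
eef_rot: [0.062, 0.998, -0.0, -0.001]
contact_force: [-0.6, 0.6, 0.7]
opening: 0.499
finger_force: 13.6
clock: 10.9
tool_pos: [0.4527, -0.0192, 0.0333]
eef_rot: [0.061, 0.998, 0.002, 0.001]
contact_force: [-1.2, 4.8, 1.3]
opening: 0.651
finger_force: 11.7
clock: 11.5
tool_pos: [0.4551, -0.022, 0.2078]
eef_rot: [0.064, 0.998, 0.0, 0.005]
contact_force: [0.1, -0.2, -0.9]
opening: 0.652
finger_force: 13.3
t 11.5 tcp [ 0.4551 -0.022   0.2078] F [ 0.1 -0.2 -0.9] op 0.652 ff 13.3
```

View pics/c6.png

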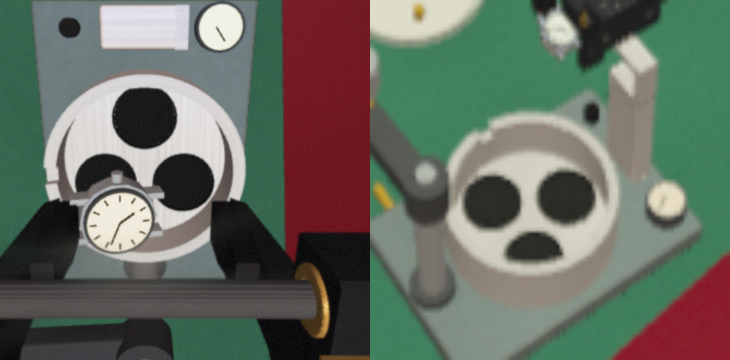

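The watch has jammed onto the left finger, with the pad wedged between the lugs. In the left part of the crop the dial is at (120,220), and the nests are still empty. I'll close to 0.5, measure where the watch sits in the hand, then strip it off against the nest lip.

```bash
python3 steer.py '[[0.5,0,0,0,0,0,0],[0.5,0,0,0,0,0,0],[0.5,0,0,0,0,0,0]]'
cat >> h.py <<'E'
def dial(f,z,box=(150,150,420,340)):
    im,p=load(f); h=cv2.cvtColor(im,cv2.COLOR_BGR2HSV); x0,y0,x1,y1=box
    m=np.zeros(im.shape[:2],np.uint8); m[y0:y1,x0:x1]=((h[...,2]>205)&(h[...,1]<60))[y0:y1,x0:x1]; m=cv2.morphologyEx(m,cv2.MORPH_OPEN,np.ones((7,7)))
    cs=[c for c in cv2.findContours(m,0,2)[0] if len(c)>20]
    for c in sorted(cs,key=cv2.contourArea)[-3:]:
        e=cv2.fitEllipse(c); P=onz(p,*e[0],z); print('ell',np.round(e[0],1),np.round(e[1],1),round(e[2]),'P',P.round(4),'diam',round(e[1][1]*np.linalg.norm(onz(p,e[0][0]+1,e[0][1],z)-P),4))
E
python3 - <<'E'
from h import *
s=st(); snap('wrist','w7'); dial('w7',s['tool_pos'][2]+.006); M=R.from_quat(s['eef_rot']).as_matrix(); print(M.round(3))
E
```

```text
clock: 11.9
tool_pos: [0.4515, -0.0211, 0.2017]
eef_rot: [0.062, 0.998, -0.0, -0.001]
contact_force: [-0.6, 0.5, -1.3]
opening: 0.502
finger_force: 13.2
t 11.9 tcp [ 0.4515 -0.0211  0.2017] F [-0.6  0.5 -1.3] op 0.502 ff 13.2
ell [263.4 279.8] [44.8 53.4] 81 P [ 0.4484 -0.0252  0.2077] diam 0.0222
ell [275.8 207.3] [115.8 182.3] 96 P [ 0.4177 -0.0162  0.2077] diam 0.0713
[[-0.992  0.124 -0.003]
 [ 0.124  0.992 -0.   ]
 [ 0.003 -0.    -1.   ]]
```

View pics/w7.png

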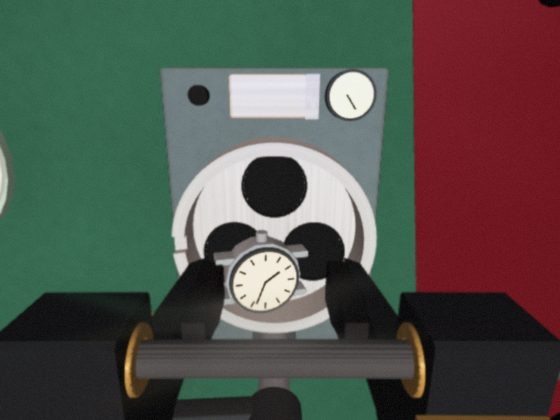

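The wrist view shows the dial at (264,279), held by the left finger only. It sits about 4.5 mm to −y and 2.6 mm to +x of the tool centre. I'll centre it over nest1, lower it until it meets the floor, then drag the finger away so the lip holds the watch back.

```bash
python3 steer.py '[[0.5,-0.0026,0.004,0.05,0,0,0],[0.5,-0.0026,0.004,0.1,0,0,0],[0.5,-0.0026,0.004,0.13,0,0,0],[0.5,-0.0026,0.004,0.15,0,0,0],[0.5,-0.0026,0.004,0.16,0,0,0],[0.5,-0.0026,0.004,0.164,0,0,0],[0.5,-0.0026,0.004,0.167,0,0,0],[0.5,-0.0026,0.004,0.169,0,0,0],[0.5,-0.0026,0.004,0.17,0,0,0]]'
python3 steer.py '[[0.5,0,0,0.001,0,0,0],[0.5,0,-0.003,0.001,0,0,0],[0.5,0,-0.006,0.001,0,0,0],[0.5,0,-0.009,0.001,0,0,0],[0.5,0,-0.009,0.001,0,0,0],[0.5,0,-0.009,0.001,0,0,0]]'
python3 -c "
from h import *
st(); print(r.get_state()['joint_torque'])"
```

```text
clock: 12.85
tool_pos: [0.4555, -0.0175, 0.0331]
eef_rot: [0.062, 0.998, 0.0, 0.0]
contact_force: [-0.1, -0.1, -0.5]
opening: 0.495
finger_force: 13.4
clock: 13.45
tool_pos: [0.4551, -0.0245, 0.032]
eef_rot: [0.061, 0.998, 0.002, 0.001]
contact_force: [0.3, 5.6, 1.8]
opening: 0.5
finger_force: 12.4
t 13.45 tcp [ 0.4551 -0.0245  0.032 ] F [0.3 5.6 1.8] op 0.5 ff 12.4
[ 2.54702322e+00 -4.58142972e+01  3.61639202e+00 -5.32355122e-01
  2.68922083e-02  1.29710276e+00 -4.17929026e-02]
```

```bash
python3 steer.py '[[0.5,0,-0.003,0.001,0,0,0],[0.5,0,-0.006,0.001,0,0,0],[0.5,0,-0.009,0.001,0,0,0],[0.5,0,-0.011,0.001,0,0,0],[0.5,0,-0.011,0.001,0,0,0]]'
python3 -c "
from h import *
st(); snap('wrist','w8'); dial('w8',.039,(100,150,450,420))"
```

```text
clock: 13.95
tool_pos: [0.4531, -0.0376, 0.031]
eef_rot: [0.063, 0.998, 0.0, 0.0]
contact_force: [0.5, 2.2, 1.3]
opening: 0.496
finger_force: 1.0
t 13.95 tcp [ 0.4531 -0.0376  0.031 ] F [0.5 2.2 1.3] op 0.496 ff 1.0
```

```bash
python3 steer.py '[[0.5,0,0.002,0,0,0,0],[0.54,0,0.003,-0.002,0,0,0],[0.54,0,0.003,-0.02,0,0,0],[0.54,0,0.003,-0.06,0,0,0],[0.54,0,0.003,-0.11,0,0,0],[0.54,0,0.003,-0.11,0,0,0]]'
python3 -c "
from h import *
st(); im,p=snap('wrist','w9'); cv2.imwrite('pics/c9.png',cv2.resize(im[150:400,120:440,::-1],None,fx=2,fy=2)); dial('w9',.039,(100,150,450,420))"
```

```text
clock: 14.6
tool_pos: [0.4551, -0.0345, 0.1453]
eef_rot: [0.063, 0.998, 0.0, 0.004]
contact_force: [-0.0, 1.0, -0.6]
opening: 0.539
finger_force: 0.0
t 14.6 tcp [ 0.4551 -0.0345  0.1453] F [-0.   1.  -0.6] op 0.539 ff 0.0
ell [281.5 197.7] [15.3 29.1] 33 P [ 0.45   -0.0285  0.039 ] diam 0.0204
ell [241.  185.2] [21.6 34.8] 25 P [ 0.4376 -0.0552  0.039 ] diam 0.024
ell [353.9 206. ] [43.3 77.6] 153 P [0.4624 0.0213 0.039 ] diam 0.0546
```

View pics/c9.png

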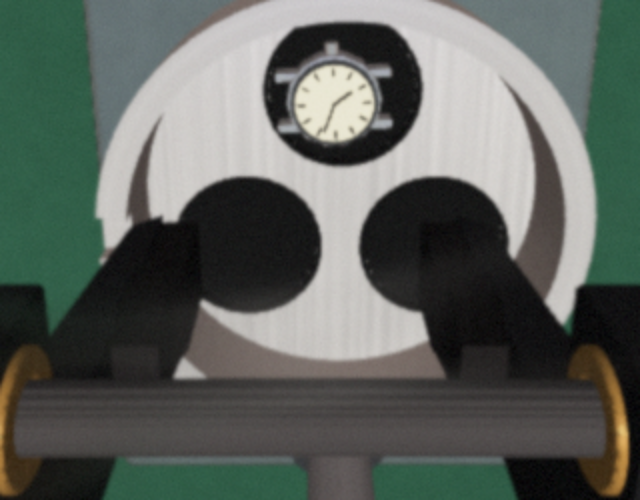

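Watch 1 now lies flat, dial up, in nest1 (crop (334,100)), and the gripper is free. The 60 N squeeze jammed the pads between the lugs, so I'll use a light grip on the next watch. Moving to watch b.

```bash
python3 steer.py '[[0.62,0,0,-0.05,0,0,0],[0.62,-0.0135,0.2,-0.05,0,0,0],[0.62,-0.0135,0.2,-0.05,0,0,0],[0.62,-0.0135,0.2,-0.05,0,0,0],[0.62,-0.0135,0.2,-0.05,0,0,0],[0.62,-0.0135,0.461,0,0,0,0],[0.62,-0.0135,0.461,0,0,0,0],[0.62,-0.0135,0.461,0,0,0,0],[0.62,-0.0135,0.461,0,0,0,0],[0.62,-0.0135,0.461,0,0,0,0]]' 5
python3 steer.py '[[0.62,-0.01,0.08,0,0,0,0],[0.62,-0.01,0.03,0,0,0,0],[0.62,-0.0,0.03,0,0,0,0]]'
python3 - <<'E'
from h import *
st(); snap('wrist','w10'); a=watches('w10'); _,p0=load('w0'); _,p2=load('w10')
for W in a: 
    print('tri',two(p0,(368.9,216.8),p2,W[:2]))
    delta([W[2][0],W[2][1],.0057],W[3])
E
```

```text
clock: 15.65
tool_pos: [0.5213, 0.4062, 0.1412]
eef_rot: [0.062, 0.998, -0.002, -0.001]
contact_force: [1.3, -0.6, -0.2]
opening: 0.62
finger_force: 0.0
clock: 15.95
tool_pos: [0.5269, 0.4321, 0.1408]
eef_rot: [0.064, 0.998, -0.004, 0.0]
contact_force: [0.3, -1.2, -0.9]
opening: 0.617
finger_force: 0.0
t 15.95 tcp [0.5269 0.4321 0.1408] F [ 0.3 -1.2 -0.9] op 0.617 ff 0.0
px 262.5 199.7 at z.010 [0.5276 0.4219 0.01  ] lug axis deg -65.2 rmax 0.0244 area mm2 r 0.0172
tri (array([0.52851239, 0.42171361, 0.0061516 ]), np.float64(0.00027197397043070547))
rot A [-0.006  0.007  2.584] rot B [-0.006 -0.004 -0.558]
shift [-0.0058 -0.0096  0.1357] q7 0.34
```

```bash
python3 steer.py '[[0.62,-0.006,-0.0095,0.08,0,0,-0.558],[0.62,-0.006,-0.0095,0.08,0,0,-0.558],[0.62,-0.006,-0.0095,0.08,0,0,-0.558],[0.62,-0.006,-0.0095,0.08,0,0,-0.558],[0.62,-0.006,-0.0095,0.08,0,0,-0.558],[0.62,-0.006,-0.0095,0.08,0,0,-0.558]]'
python3 steer.py '[[0.62,0,0,0,0,-0.1,0],[0.62,0,0,0,0,-0.2,0],[0.62,0,0,0,0,-0.2,0],[0.62,0,0,0,0,-0.2,0]]'
python3 - <<'E'
from h import *
s=st(); snap('wrist','w11'); watches('w11'); M=R.from_quat(s['eef_rot']).as_matrix(); print(M.round(3)); delta([.5275,.4215,.0057])
E
```

```text
clock: 16.6
tool_pos: [0.5299, 0.4244, 0.0637]
eef_rot: [-0.214, 0.977, -0.0, -0.0]
contact_force: [0.4, 0.4, 0.4]
opening: 0.617
finger_force: 0.0
clock: 17.0
tool_pos: [0.5305, 0.4254, 0.0645]
eef_rot: [-0.214, 0.972, 0.021, 0.097]
contact_force: [0.7, 1.4, 0.4]
opening: 0.622
finger_force: 0.0
t 17.0 tcp [0.5305 0.4254 0.0645] F [0.7 1.4 0.4] op 0.622 ff 0.0
px 270.2 207.0 at z.010 [0.5263 0.4205 0.01  ] lug axis deg -63.8 rmax 0.0246 area mm2 r 0.0169
[[-0.89  -0.42   0.18 ]
 [-0.412  0.908  0.082]
 [-0.198 -0.001 -0.98 ]]
shift [ 0.017  -0.0023  0.0566] q7 0.5
```

```bash
python3 steer.py '[[0.62,0.011,-0.0025,0.034,0,0,0],[0.62,0.0175,-0.0025,0.0565,0,0,0],[0.62,0.0175,-0.0025,0.0565,0,0,0],[0.62,0.0175,-0.0025,0.0565,0,0,0]]'
python3 steer.py '[[0.42,0,0,0,0,0,0],[0.42,0,0,0,0,0,0],[0.42,0,0,0,0,0,0],[0.42,0,0,0,0,0,0],[0.42,0,0,0,0,0,0],[0.42,0,0,0,0,0,0]]' 5
```

```text
clock: 17.45
tool_pos: [0.5274, 0.421, 0.0048]
eef_rot: [-0.213, 0.972, 0.022, 0.098]
contact_force: [-0.4, -0.3, -0.5]
opening: 0.622
finger_force: 0.0
clock: 18.05
tool_pos: [0.5265, 0.4208, 0.0055]
eef_rot: [-0.214, 0.972, 0.022, 0.098]
contact_force: [0.2, 0.4, 1.8]
opening: 0.46
finger_force: 5.0
```

```bash
python3 steer.py '[[0.42,-0.004,0,-0.02,0,0,0],[0.42,-0.01,0,-0.05,0,0,0],[0.42,-0.02,0,-0.1,0,0,0],[0.42,-0.038,0,-0.186,0,0,0],[0.42,-0.038,0,-0.186,0,0,0]]' 8
python3 steer.py '[[0.42,0.12,-0.25,-0.05,-0.045,0,-0.22],[0.42,0.12,-0.25,-0.05,-0.045,0,-0.22],[0.42,0.12,-0.25,-0.05,-0.045,0,-0.22],[0.42,0.12,-0.25,-0.05,-0.045,0,-0.22],[0.42,0.12,-0.25,-0.05,-0.045,0,-0.22]]'
python3 - <<'E'
from h import *
s=st(); M=R.from_quat(s['eef_rot']).as_matrix(); print(M.round(3)); delta([.5176,.005,.21])
im,p=snap('wrist','w12'); cv2.imwrite('pics/c12.png',cv2.resize(im[180:400,130:430,::-1],None,fx=2,fy=2))
E
```

```text
clock: 18.55
tool_pos: [0.5262, 0.4206, 0.1976]
eef_rot: [-0.214, 0.972, 0.022, 0.098]
contact_force: [2.0, 0.9, -0.4]
opening: 0.454
finger_force: 8.0
clock: 19.05
tool_pos: [0.5159, 0.1694, 0.2171]
eef_rot: [-0.322, 0.942, 0.032, 0.094]
contact_force: [1.1, -0.1, -1.4]
opening: 0.458
finger_force: 8.0
t 19.05 tcp [0.5159 0.1694 0.2171] F [ 1.1 -0.1 -1.4] op 0.458 ff 8.0
[[-0.776 -0.612  0.156]
 [-0.6    0.791  0.121]
 [-0.197 -0.    -0.98 ]]
shift [ 0.0986 -0.1311 -0.0126] q7 1.14
```

View pics/c12.png

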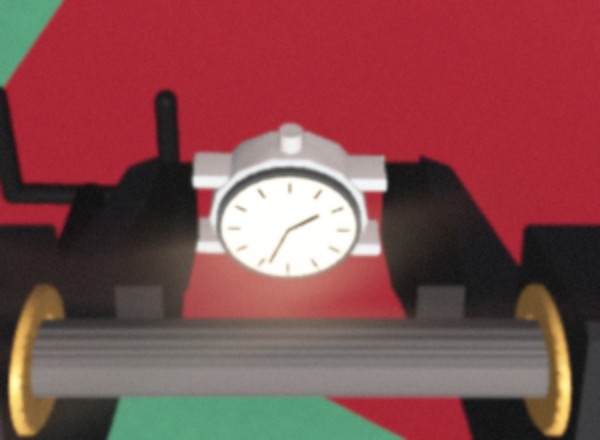

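The watch is held cleanly over its lug ends and level in the crop. I'll go over nest2.

```bash
python3 steer.py '[[0.42,0.099,-0.131,-0.0125,0,0,0],[0.42,0.099,-0.131,-0.0125,0,0,0],[0.42,0.099,-0.131,-0.0125,0,0,0],[0.42,0.099,-0.131,-0.0125,0,0,0],[0.42,0.099,-0.131,-0.0125,0,0,0],[0.42,0.099,-0.131,-0.0125,0,0,0],[0.42,0.099,-0.131,-0.0125,0,0,0]]'
python3 - <<'E'
from h import *
s=st(); M=R.from_quat(s['eef_rot']).as_matrix(); print(M.round(3)); delta([.5176,.005,.08]); delta([.5176,.005,.0322])
E
```

```text
clock: 19.8
tool_pos: [0.5182, 0.0096, 0.2101]
eef_rot: [-0.323, 0.941, 0.033, 0.095]
contact_force: [-0.1, 0.4, -0.7]
opening: 0.459
finger_force: 8.0
t 19.8 tcp [0.5182 0.0096 0.2101] F [-0.1  0.4 -0.7] op 0.459 ff 8.0
[[-0.773 -0.614  0.157]
 [-0.601  0.789  0.123]
 [-0.2    0.001 -0.98 ]]
shift [ 0.0292 -0.0034  0.1268] q7 1.46
shift [ 0.0387 -0.0034  0.1736] q7 1.46
```

```bash
python3 steer.py '[[0.42,0.005,-0.0035,0.01,0,0,0],[0.42,0.015,-0.0035,0.06,0,0,0],[0.42,0.025,-0.0035,0.1,0,0,0],[0.42,0.0292,-0.0035,0.127,0,0,0],[0.42,0.0292,-0.0035,0.127,0,0,0],[0.42,0.0292,-0.0035,0.127,0,0,0]]'
python3 - <<'E'
from h import *
s=st(); delta([.5176,.005,.0325])
E
```

```text
clock: 20.4
tool_pos: [0.5174, 0.004, 0.0794]
eef_rot: [-0.323, 0.941, 0.033, 0.094]
contact_force: [0.6, 0.0, 0.6]
opening: 0.457
finger_force: 8.0
t 20.4 tcp [0.5174 0.004  0.0794] F [0.6 0.  0.6] op 0.457 ff 8.0
shift [0.0086 0.0006 0.0461] q7 1.11
```

```bash
python3 steer.py '[[0.42,0.004,0,0.02,0,0,0],[0.42,0.006,0,0.032,0,0,0],[0.42,0.0074,0,0.04,0,0,0],[0.42,0.0082,0,0.044,0,0,0],[0.42,0.0086,0.0003,0.0462,0,0,0],[0.42,0.0086,0.0003,0.0462,0,0,0]]'
python3 - <<'E'
from h import *
s=st(); delta([.5176,.005,.0317])
E
```

```text
clock: 21.0
tool_pos: [0.5189, 0.0033, 0.0337]
eef_rot: [-0.321, 0.942, 0.033, 0.096]
contact_force: [-0.3, -0.7, -1.0]
opening: 0.456
finger_force: 8.0
t 21.0 tcp [0.5189 0.0033 0.0337] F [-0.3 -0.7 -1. ] op 0.456 ff 8.0
shift [0.0004 0.0021 0.0019] q7 0.43
```

```bash
python3 steer.py '[[0.42,0.0003,0.001,0.0015,0,0,0],[0.46,0.0003,0.001,0.0015,0,0,0],[0.5,0.0003,0.001,0.0015,0,0,0],[0.55,0.0003,0.001,0.0015,0,0,0],[0.55,0.0003,0.001,0.0015,0,0,0],[0.55,0,0.001,-0.003,0,0,0],[0.55,-0.004,0.001,-0.02,0,0,0],[0.55,-0.012,0.001,-0.06,0,0,0],[0.55,-0.02,0.001,-0.1,0,0,0],[0.55,-0.03,0.001,-0.147,0,0,0]]'
python3 - <<'E'
from h import *
st(); im,p=snap('wrist','w13'); im2,_=snap('scene','sc13')
c=im[100:400,100:460,::-1]; d=cv2.resize(im2[185:255,225:315,::-1],None,fx=4.28,fy=4.28); cv2.imwrite('pics/c13.png',np.hstack([c,d[:300,:385]]))
E
```

```text
clock: 22.0
tool_pos: [0.5221, -0.0001, 0.1263]
eef_rot: [-0.32, 0.942, 0.027, 0.096]
contact_force: [1.4, -0.8, 0.4]
opening: 0.547
finger_force: 0.0
t 22.0 tcp [ 5.221e-01 -1.000e-04  1.263e-01] F [ 1.4 -0.8  0.4] op 0.547 ff 0.0
```

View pics/c13.png

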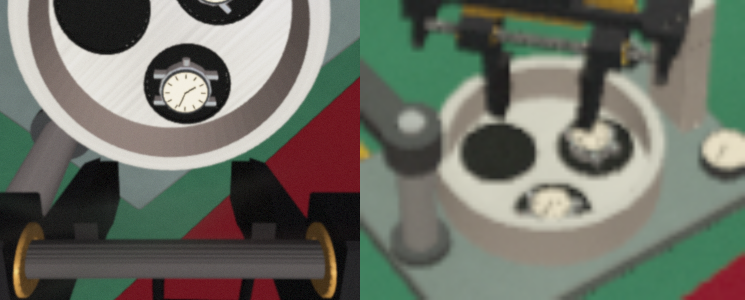

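Both watches sit flat in their nests: nest2 at left-crop (185,90), nest1 just above it. Next I'll raise, level the tool and check by colour for a third watch. Then I'll go over the lid.

```bash
python3 steer.py '[[0.55,-0.03,0,-0.15,0,0,0],[0.55,-0.03,0,-0.15,0,0,0],[0.55,-0.03,0,-0.15,0,0.1,0],[0.55,-0.03,0,-0.15,0,0.2,0],[0.55,-0.03,0,-0.15,0,0.2,0],[0.55,-0.03,0,-0.15,0,0.2,0]]' 20
python3 - <<'E'
from h import *
st(); delta([.41,-.30,.3],np.radians(58))
for n,z in (('scene','sc14'),('side','si14')):
    im,p=snap(n,z); h=cv2.cvtColor(im,cv2.COLOR_RGB2HSV); m=((h[...,2]>190)&(h[...,1]<70)).astype(np.uint8)
    k,l,s,c=cv2.connectedComponentsWithStats(m)
    for i in range(1,k):
        if 25<s[i,4]<600:
            P=onz(p,*c[i],.01)
            if -.1<P[0]<1 and -.9<P[1]<.9: print(n,c[i].round(),s[i,4],P.round(3))
E
```

```text
clock: 22.7
tool_pos: [0.5212, 0.0004, 0.2778]
eef_rot: [-0.32, 0.947, -0.005, 0.004]
contact_force: [-1.3, -0.4, -1.8]
opening: 0.554
finger_force: 0.0
t 22.7 tcp [5.212e-01 4.000e-04 2.778e-01] F [-1.3 -0.4 -1.8] op 0.554 ff 0.0
rot A [-0.009  0.01   1.21 ] rot B [-0.011 -0.009 -1.931]
shift [ 0.2705 -0.1716 -0.0211] q7 1.51
scene [ 31. 176.] 55 [ 0.975 -0.777  0.01 ]
scene [299. 184.] 91 [ 0.285 -0.106  0.01 ]
scene [ 41. 190.] 89 [ 0.975 -0.683  0.01 ]
scene [249. 207.] 34 [ 0.485 -0.139  0.01 ]
scene [310. 219.] 67 [0.371 0.035 0.01 ]
scene [128. 300.] 141 [ 0.973 -0.092  0.01 ]
scene [144. 321.] 219 [ 0.973 -0.002  0.01 ]
scene [199. 389.] 298 [0.973 0.252 0.01 ]
scene [217. 411.] 223 [0.973 0.324 0.01 ]
side [313. 257.] 88 [0.384 0.02  0.01 ]
side [ 10. 386.] 318 [0.954 0.516 0.01 ]
```

No third watch: the only other white blobs are the gauge, the catch and floor tiles off the bench. Going over the lid.

```bash
python3 steer.py '[[0.55,0.27,-0.17,-0.02,0,0,1.21],[0.55,0.27,-0.17,-0.02,0,0,1.21],[0.55,0.27,-0.17,-0.02,0,0,1.21],[0.55,0.27,-0.17,-0.02,0,0,1.21],[0.55,0.27,-0.17,-0.02,0,0,1.21],[0.55,0.27,-0.17,-0.02,0,0,1.21],[0.55,0.27,-0.17,-0.02,0,0,1.21],[0.55,0.27,-0.17,-0.02,0,0,1.21],[0.55,0.27,-0.17,-0.02,0,0,1.21],[0.55,0.27,-0.17,-0.02,0,0,1.21]]'
python3 steer.py '[[0.55,0,0,0,0,0,0],[0.55,0,0,0,0,0,0],[0.55,0,0,0,0,0,0]]'
python3 - <<'E'
from h import *
s=st(); print(R.from_quat(s['eef_rot']).as_matrix().round(3)); im,p=snap('wrist','w15')
E
```

```text
clock: 23.8
tool_pos: [0.4087, -0.2978, 0.2994]
eef_rot: [0.274, 0.962, -0.002, 0.005]
contact_force: [0.4, -0.5, -1.0]
opening: 0.553
finger_force: 0.0
clock: 24.1
tool_pos: [0.4098, -0.2978, 0.3002]
eef_rot: [0.275, 0.961, -0.002, 0.005]
contact_force: [0.5, 0.7, -0.5]
opening: 0.553
finger_force: 0.0
t 24.1 tcp [ 0.4098 -0.2978  0.3002] F [ 0.5  0.7 -0.5] op 0.553 ff 0.0
[[-0.849  0.528  0.009]
 [ 0.528  0.849 -0.007]
 [-0.012 -0.001 -1.   ]]
```

View pics/w15.png

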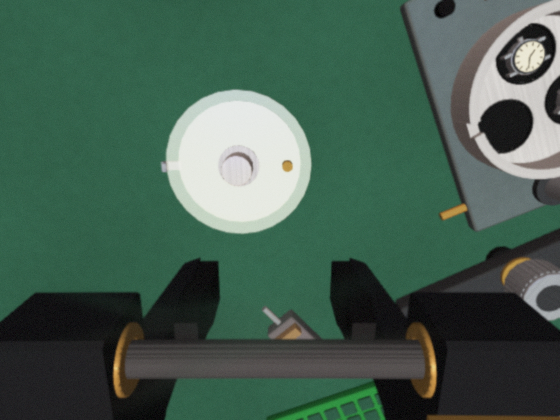

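The lid is fully visible: disc centre about (238,161), key tab at (165,167) on the left and stub at (287,166).

```bash
cat > m2.py <<'E'
from h import *
def lid(f,z=.019,box=(120,60,340,250)):
    im,p=load(f); h=cv2.cvtColor(im,cv2.COLOR_BGR2HSV); x0,y0,x1,y1=box
    m=np.zeros(im.shape[:2],np.uint8); m[y0:y1,x0:x1]=(h[...,2]>140)[y0:y1,x0:x1]; m=cv2.morphologyEx(m,cv2.MORPH_CLOSE,np.ones((15,15)))
    o=cv2.morphologyEx(m,cv2.MORPH_OPEN,cv2.getStructuringElement(2,(41,41)))
    c=max(cv2.findContours(o,0,1)[0],key=cv2.contourArea)[:,0]; P=np.array([onz(p,*a,z) for a in c])[:,:2]
    A=np.c_[2*P,np.ones(len(P))]; s=np.linalg.lstsq(A,(P**2).sum(1),rcond=None)[0]; rad=np.sqrt(s[2]+s[:2]@s[:2]); C=s[:2]
    rr=np.hypot(*(P-C).T); k=abs(rr-rad)<.003; s=np.linalg.lstsq(A[k],(P[k]**2).sum(1),rcond=None)[0]; C=s[:2]; rad=np.sqrt(s[2]+C@C)
    print('plate C',C.round(4),'rad',rad.round(4))
    b=((h[...,0]>8)&(h[...,0]<28)&(h[...,1]>120)).astype(np.uint8); bb=np.zeros_like(b); bb[y0:y1,x0:x1]=b[y0:y1,x0:x1]; M=cv2.moments(bb,True); su=(M['m10']/M['m00'],M['m01']/M['m00']); S=onz(p,*su,z+.008)
    print('stub px',np.round(su,1),S.round(4),'d',np.linalg.norm(S[:2]-C).round(4),'ang',np.degrees(np.arctan2(*(S[:2]-C)[::-1])).round(2))
    ex=((m>0)&(o==0)).astype(np.uint8); n,l,st_,ce=cv2.connectedComponentsWithStats(ex); i=1+np.argmax(st_[1:,4]); K=onz(p,*ce[i],z-.010)
    print('key px',ce[i].round(1),st_[i,4],K.round(4),'d',np.linalg.norm(K[:2]-C).round(4),'ang',np.degrees(np.arctan2(*(K[:2]-C)[::-1])).round(2))
    return C,su,p
if __name__=='__main__':
    C,su,p=lid('w15'); im1,p1=load('w1'); print('stub tri',two(p,su,p1,(84,118))); 
    # knob top: bright ellipse
    print('knob px->', onz(p,239,162,.045).round(4))
    im2,p2=load('sc14'); print('knob tri scene/wrist',two(p,(237.5,164),p2,(233,159)))
E
python3 m2.py
```

```text
plate C [ 0.3938 -0.337 ] rad 0.0833
stub px [287.  165.6] [ 0.4219 -0.2886  0.027 ] d 0.056 ang 59.83
key px [163.4 166.8] 37 [ 0.3496 -0.4147  0.009 ] d 0.0894 ang -119.64
stub tri (array([ 0.42256819, -0.28888065,  0.02451759]), np.float64(0.0003925127490508014))
knob px-> [ 0.3878 -0.3291  0.045 ]
knob tri scene/wrist (array([ 0.39123588, -0.3348916 ,  0.03763562]), np.float64(0.004676374812848413))
```

Run:
```python
from h import *
delta([.3938,-.337,.09],np.radians(58))
```

```text
rot A [-0.001  0.012  0.001] rot B [-1.80e-02 -2.00e-03 -3.14e+00]
shift [-0.0047 -0.0414  0.2103] q7 1.16
```

```bash
python3 steer.py '[[0.7,-0.005,-0.041,0.05,0,0.012,0],[0.7,-0.005,-0.041,0.1,0,0.012,0],[0.7,-0.005,-0.041,0.15,0,0.012,0],[0.7,-0.005,-0.041,0.21,0,0.012,0],[0.7,-0.005,-0.041,0.21,0,0.012,0],[0.7,-0.005,-0.041,0.21,0,0.012,0]]'
python3 - <<'E'
from h import *
delta([.3938,-.337,.024],np.radians(58)); snap('wrist','w16'); _,p=load('w16'); print('C proj',proj(p,[.3938,-.337,.047]))
im,_=load('w16'); g=cv2.cvtColor(im,cv2.COLOR_BGR2GRAY); c=cv2.HoughCircles(cv2.medianBlur(g,5),cv2.HOUGH_GRADIENT,1,40,param1=80,param2=25,minRadius=25,maxRadius=70); print(None if c is None else [(x.round(1),onz(p,x[0],x[1],.047).round(4)) for x in c[0][:4]])
E
```

```text
clock: 24.75
tool_pos: [0.3926, -0.3358, 0.0876]
eef_rot: [0.275, 0.961, 0.0, -0.003]
contact_force: [0.4, 0.3, -0.1]
opening: 0.701
finger_force: 0.0
rot A [-0.001 -0.006  0.001] rot B [ 1.00e-02 -2.00e-03 -3.14e+00]
shift [-0.0021 -0.0003  0.0636] q7 0.97
C proj [272.98533802 246.09719291]
[(array([272.5, 228.5,  38.5], dtype=float32), array([ 0.3851, -0.3319,  0.047 ]))]
```

Run:
```python
from h import *
im,p=load('w16'); g=cv2.medianBlur(cv2.cvtColor(im,cv2.COLOR_BGR2GRAY),3)
print('col273 rows160-330',g[160:330:5,273]); print('row 240 cols 200-350',g[240,200:350:5])
for z in (.047,.019): print(z,[proj(p,np.array([.3938,-.337,z])+.017*np.array([np.cos(t),np.sin(t),0])).round(0) for t in np.radians([148,-32,58,-122])])
s=r.get_state(); print(R.from_quat(s['eef_rot']).as_matrix().round(3))
```

```text
col273 rows160-330 [172 173 173 173 173 173 160 149 150  82  78  83 153 154 153 153 152 153
 152 153 153 153 152 171 171 173 170 171 171 170 170 168 163 144]
row 240 cols 200-350 [171 173 172 171 172 172 172 167 143 152 159 154 150 156 153 156 156 154
 159 156 158 137 159 172 172 174 172 172 173 171]
0.047 [array([273., 216.]), array([273., 275.]), array([305., 246.]), array([241., 246.])]
0.019 [array([273., 202.]), array([273., 254.]), array([301., 228.]), array([245., 228.])]
[[-0.849  0.529 -0.003]
 [ 0.529  0.849  0.001]
 [ 0.003 -0.001 -1.   ]]
```

The knob's edges (rows 218–273, columns 238–308) match the projection of my lid centre, so I'll grip it.

```bash
python3 steer.py '[[0.7,-0.001,0,0.03,0,0,0],[0.7,-0.001,0,0.055,0,0,0],[0.7,-0.001,0,0.0635,0,0,0],[0.7,-0.001,0,0.0635,0,0,0],[0.25,-0.001,0,0.0635,0,0,0],[0.25,-0.001,0,0.0635,0,0,0],[0.25,-0.001,0,0.0635,0,0,0],[0.25,-0.001,0,0.0635,0,0,0],[0.25,-0.001,0,0.0635,0,0,0]]' 40
python3 steer.py '[[0.25,0,0,0,0,0,0],[0.25,0,0,-0.02,0,0,0],[0.25,0,0,-0.06,0,0,0],[0.25,0,0,-0.11,0,0,0],[0.25,0,0,-0.16,0,0,0],[0.25,0,0,-0.16,0,0,0]]'
python3 - <<'E'
from h import *
s=st(); print(R.from_quat(s['eef_rot']).as_matrix().round(3)); snap('wrist','w17')
from m2 import lid
lid('w17',.019+s['tool_pos'][2]-.025,(60,60,500,300)); delta([.4933,-.0268,.2],np.radians(80.7))
E
```

```text
clock: 25.7
tool_pos: [0.3952, -0.3381, 0.0276]
eef_rot: [0.276, 0.961, -0.001, 0.0]
contact_force: [-0.6, 0.2, 6.3]
opening: 0.378
finger_force: 40.0
clock: 26.3
tool_pos: [0.3982, -0.3391, 0.1922]
eef_rot: [0.276, 0.961, -0.002, 0.005]
contact_force: [1.0, -0.5, -3.7]
opening: 0.371
finger_force: 40.0
t 26.3 tcp [ 0.3982 -0.3391  0.1922] F [ 1.  -0.5 -3.7] op 0.371 ff 40.0
[[-0.848  0.53   0.008]
 [ 0.53   0.848 -0.007]
 [-0.01  -0.001 -1.   ]]
plate C [ 0.3773 -0.3284] rad 0.0513
stub px [396.1 270.1] [ 0.4212 -0.2922  0.1942] d 0.0569 ang 39.51
key px [276.1 282. ] 2279 [ 0.4077 -0.3436  0.1762] d 0.034 ang -26.49
rot A [-0.003  0.005 -0.397] rot B [0.007 0.004 2.745]
shift [ 0.0831  0.3157 -0.0116] q7 1.09
```

```bash
python3 steer.py '[[0.25,0,0,-0.05,0,0,0],[0.25,0.083,0.316,-0.05,0,0.005,-0.397],[0.25,0.083,0.316,-0.05,0,0.005,-0.397],[0.25,0.083,0.316,-0.05,0,0.005,-0.397],[0.25,0.083,0.316,-0.05,0,0.005,-0.397],[0.25,0.083,0.316,-0.05,0,0.005,-0.397],[0.25,0.083,0.316,-0.05,0,0.005,-0.397],[0.25,0.083,0.316,-0.05,0,0.005,-0.397],[0.25,0.083,0.316,-0.05,0,0.005,-0.397],[0.25,0.083,0.316,-0.05,0,0.005,-0.397]]'
python3 steer.py '[[0.25,0,0,0,0,0,0],[0.25,0,0,0,0,0,0],[0.25,0,0,0,0,0,0]]'
cat > m3.py <<'E'
from h import *
import sys
# angle of stub about the tool axis, stub at lid z .029 (top); lid origin = TCP-.0265
f=sys.argv[1]; s=st(); snap('wrist',f); im,p=load(f); h=cv2.cvtColor(im,cv2.COLOR_BGR2HSV)
b=((h[...,0]>8)&(h[...,0]<28)&(h[...,1]>120)).astype(np.uint8); b[320:]=0
n,l,t,c=cv2.connectedComponentsWithStats(b)
T=s['tool_pos']
for i in range(1,n):
    if t[i,4]>40:
        S=onz(p,*c[i],T[2]); d=(S-T)[:2]; print('stub px',c[i].round(1),t[i,4],'d',np.hypot(*d).round(4),'ang',np.degrees(np.arctan2(d[1],d[0])).round(1),'want 82.7')
delta([.4933,-.0268,.09])
E
python3 m3.py w18
```

```text
clock: 27.35
tool_pos: [0.4907, -0.0257, 0.2346]
eef_rot: [0.08, 0.997, -0.0, -0.005]
contact_force: [0.2, -0.2, -3.4]
opening: 0.374
finger_force: 40.0
clock: 27.65
tool_pos: [0.4917, -0.0269, 0.2362]
eef_rot: [0.082, 0.997, -0.0, -0.003]
contact_force: [0.2, -0.3, -3.3]
opening: 0.376
finger_force: 40.0
t 27.65 tcp [ 0.4917 -0.0269  0.2362] F [ 0.2 -0.3 -3.3] op 0.376 ff 40.0
stub px [402.3 269.6] 756 d 0.0552 ang 85.2 want 82.7
shift [-2.400e-03  1.000e-04  1.463e-01] q7 0.83
```

```bash
python3 steer.py '[[0.25,-0.001,0,0.05,0,0,0.02],[0.25,-0.0015,0,0.09,0,0,0.02],[0.25,-0.0015,0,0.12,0,0,0.02],[0.25,-0.0015,0,0.135,0,0,0.02],[0.25,-0.0015,0,0.14,0,0,0.02],[0.25,-0.0015,0,0.14,0,0,0.02],[0.25,-0.0015,0,0.14,0,0,0.02]]'
python3 m3.py w19
```

```text
clock: 28.4
tool_pos: [0.4936, -0.0257, 0.0974]
eef_rot: [0.091, 0.996, 0.0, -0.002]
contact_force: [-0.1, 0.1, -2.6]
opening: 0.375
finger_force: 40.0
t 28.4 tcp [ 0.4936 -0.0257  0.0974] F [-0.1  0.1 -2.6] op 0.375 ff 40.0
stub px [402.3 269.5] 755 d 0.0552 ang 84.1 want 82.7
shift [ 0.0002 -0.0011  0.0075] q7 0.58
```

```bash
python3 steer.py '[[0.25,0,-0.001,0.003,0,0,0],[0.25,0,-0.001,0.006,0,0,0],[0.25,0,-0.001,0.009,0,0,0],[0.25,0,-0.001,0.011,0,0,0],[0.25,0,-0.001,0.011,0,0,0]]'
python3 steer.py '[[0.25,0,0,0.002,0,0,0],[0.25,0,0,0.003,0,0,0],[0.25,0,0,0.004,0,0,0],[0.25,0,0,0.005,0,0,0],[0.25,0,0,0.005,0,0,0]]'
```

```text
clock: 28.95
tool_pos: [0.4932, -0.0268, 0.0857]
eef_rot: [0.091, 0.996, 0.0, -0.002]
contact_force: [0.4, -1.4, -0.0]
opening: 0.374
finger_force: 40.0
clock: 29.45
tool_pos: [0.494, -0.0265, 0.0839]
eef_rot: [0.09, 0.996, -0.001, -0.0]
contact_force: [-3.5, -1.2, 33.7]
opening: 0.379
finger_force: 40.2
```

The key is on the rim, about 5 mm proud as expected. I'll ease the force and turn slowly, clockwise first because the stub reads about 1.4° too far anticlockwise.

```bash
python3 steer.py '[[0.25,0,0,-0.002,0,0,0],[0.25,0,0,-0.002,0,0,0.012],[0.25,0,0,-0.002,0,0,0.024],[0.25,0,0,-0.002,0,0,0.024],[0.25,0,0,-0.002,0,0,0.024]]'
python3 m3.py w20
```

```text
clock: 29.95
tool_pos: [0.4944, -0.0266, 0.0837]
eef_rot: [0.102, 0.995, 0.0, -0.001]
contact_force: [2.2, 0.5, 8.0]
opening: 0.375
finger_force: 40.4
t 29.95 tcp [ 0.4944 -0.0266  0.0837] F [2.2 0.5 8. ] op 0.375 ff 40.4
stub px [401.  268.4] 757 d 0.0547 ang 83.5 want 82.7
shift [ 0.0011 -0.0005 -0.0063] q7 0.54
```

```bash
python3 steer.py '[[0.25,0,0,0,0,0,0.012],[0.25,0,0,0,0,0,0.024],[0.25,0,0,0,0,0,0.024]]'
python3 steer.py '[[0.25,0,0,0,0,0,0.012],[0.25,0,0,0,0,0,0.024],[0.25,0,0,0,0,0,0.024]]'
python3 steer.py '[[0.25,0,0,0,0,0,0.012],[0.25,0,0,0,0,0,0.024],[0.25,0,0,0,0,0,0.024]]'
```

```text
clock: 30.3
tool_pos: [0.4955, -0.0268, 0.0839]
eef_rot: [0.114, 0.993, 0.0, 0.0]
contact_force: [4.5, -0.3, 7.0]
opening: 0.373
finger_force: 40.4
clock: 30.6
tool_pos: [0.4963, -0.0271, 0.0839]
eef_rot: [0.126, 0.992, 0.0, 0.001]
contact_force: [5.2, -1.7, 6.0]
opening: 0.374
finger_force: 40.3
clock: 30.9
tool_pos: [0.4965, -0.027, 0.084]
eef_rot: [0.138, 0.99, 0.0, 0.001]
contact_force: [5.5, -2.3, 7.5]
opening: 0.375
finger_force: 40.3
```

```bash
python3 m3.py w21
python3 - <<'E'
from h import *
im2,p2=snap('scene','sc21'); im,p=load('w21')
a=cv2.resize(im2[170:270,210:330,::-1] if False else cv2.cvtColor(im2,cv2.COLOR_RGB2BGR)[170:270,215:315],None,fx=4,fy=4,interpolation=cv2.INTER_CUBIC)
b=im[130:330,80:480]; b=cv2.resize(b,(400,200))
cv2.imwrite('pics/c21.png',np.hstack([a,np.vstack([b,cv2.resize(im[150:350,90:290],(400,200))])]))
print('notch in wrist px',proj(p,[.4933+.079*np.cos(np.radians(-97.3)),-.0268+.079*np.sin(np.radians(-97.3)),.062]), 'scene',proj(p2,[.4933+.079*np.cos(np.radians(-97.3)),-.0268+.079*np.sin(np.radians(-97.3)),.062]))
E
```

```text
t 30.9 tcp [ 0.4965 -0.027   0.084 ] F [ 5.5 -2.3  7.5] op 0.375 ff 40.3
stub px [401.1 268.1] 755 d 0.0548 ang 79.5 want 82.7
shift [ 0.0031 -0.0007 -0.006 ] q7 0.49
notch in wrist px [114.47365955 273.00964071] scene [255.58602316 201.65484115]
```

View pics/c21.png

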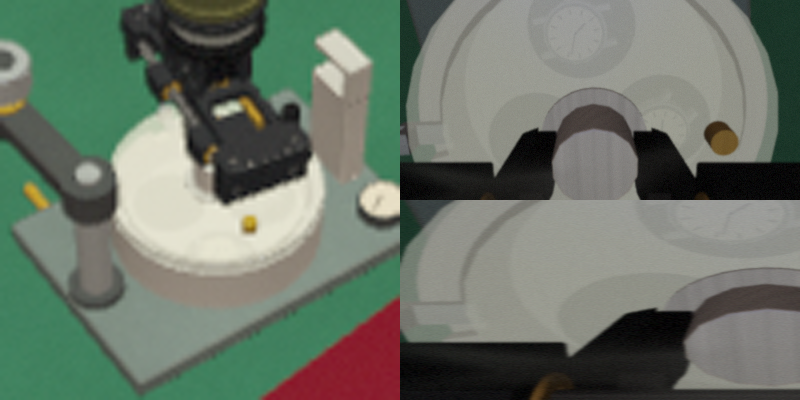

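In the wrist panel the notch edge shows near pixel (100,253) and the key tab around (105,285). In the scene panel the lid sits on the chamber with the stub at crop (250,223). I'll pin the tab and notch down numerically.

Run:
```python
from h import *
im,p=load('w21'); g=cv2.cvtColor(im,cv2.COLOR_BGR2GRAY)
np.set_printoptions(linewidth=200)
print('cols',np.arange(70,140,4))
for y in range(236,304,3): print(y,g[y,70:140:4])
C=np.array([.4950,-.0269]);
for nm,a,rad,z in [('key tab outer exp',79.5-180,.088,.062),('key exp if seated ang',-97.3,.088,.062)]:
    for dt in (-3.3,0,3.3): print(nm,dt,proj(p,[C[0]+rad*np.cos(np.radians(a+dt)),C[1]+rad*np.sin(np.radians(a+dt)),z+.005]).round(0))
for dt in (-5.4,0,5.4):
  for rad in (.075,.084): print('notch',dt,rad,proj(p,[.4933+rad*np.cos(np.radians(-97.3+dt)),-.0268+rad*np.sin(np.radians(-97.3+dt)),.062]).round(0))
```

```text
cols [ 70  74  78  82  86  90  94  98 102 106 110 114 118 122 126 130 134 138]
236 [ 46  43  41  42 100 119 121 134 147 148 148 145 142 136 144 143 146 144]
239 [ 43  43  45  40  90 122 121 130 144 149 146 146 143 136 145 145 145 147]
242 [ 44  47  43  46  84 119 123 128 145 144 146 145 145 137 147 147 145 145]
245 [ 42  43  44  44  82 117 119 125 148 149 145 150 145 133 147 144 146 146]
248 [ 44  47  42  45  68 122 120 122 142 146 144 148 144 131 145 145 146 145]
251 [ 47  46  45  45  66 123 123 124 132 136 129 135 129 132 150 144 146 145]
254 [ 41  44  46  49  62 123 124 123 125 129 125 129 129 137 148 146 146 145]
257 [ 42  42  56  93  59 124 121 142 138 138 136 139 139 142 150 144 145 142]
260 [ 42  43  44  55  56 121 119 140 140 137 143 138 137 143 153 149 148 146]
263 [ 47  45  52  54  49 120 116 136 140 142 139 139 141 143 153 145 146 145]
266 [ 44  62  95 100  65 117 116 138 139 140 136 139 137 142 152 144 147 146]
269 [ 42  51 102  99  90 113 118 126 136 137 136 138 136 136 150 147 143 145]
272 [ 45  46 100 101  97 112 118 122 138 139 139 140 139 139 148 149 145 144]
275 [ 4
[... 380 characters left out ...]
3]
290 [ 48  46  51  43  50  42 103 115 115 114 120 137 140 140 139 142 138 141]
293 [21 25 24 24 26 25 30 33 28 36 35 33 34 32 31 33 28 29]
296 [15 21 17 27 24 22 23 25 26 25 23 25 24 17 17 16 13 16]
299 [ 5 18 20 17 27 23 26 28 30 27 29 25 26 27 25 25 23 20]
302 [ 9  7 16 17 15 18 17 28 29 25 32 33 34 32 34 29 26 24]
key tab outer exp -3.3 [ 88. 265.]
key tab outer exp 0 [ 91. 274.]
key tab outer exp 3.3 [ 93. 284.]
key exp if seated ang -3.3 [ 90. 274.]
key exp if seated ang 0 [ 93. 283.]
key exp if seated ang 3.3 [ 97. 293.]
notch -5.4 0.075 [119. 259.]
notch -5.4 0.084 [101. 260.]
notch 0 0.075 [122. 272.]
notch 0 0.084 [105. 274.]
notch 5.4 0.075 [127. 284.]
notch 5.4 0.084 [110. 288.]
```

Run:
```python
from h import *
np.set_printoptions(linewidth=220)
A=np.arange(-116,-79,1.); print('ang',A.astype(int))
for f in ('w1','w5','w6','w7','w15'):
    im,p=load(f); g=cv2.cvtColor(im,cv2.COLOR_BGR2GRAY).astype(np.float32)
    for rad in (.080,):
        uv=np.array([proj(p,[.4933+rad*np.cos(np.radians(a)),-.0268+rad*np.sin(np.radians(a)),.0615]) for a in A],np.float32)
        print(f,rad,cv2.remap(g,uv[None,:,0],uv[None,:,1],1)[0].astype(int))
```

```text
ang [-116 -115 -114 -113 -112 -111 -110 -109 -108 -107 -106 -105 -104 -103 -102 -101 -100  -99  -98  -97  -96  -95  -94  -93  -92  -91  -90  -89  -88  -87  -86  -85  -84  -83  -82  -81  -80]
w1 0.08 [222 224 226 224 223 224 223 223 223 224 225 223 224 224 222 222 221 222 223 221 221 220 221 217 197 212 224 224 223 223 223 224 224 224 223 223 223]
w5 0.08 [218 217 217 217 217 218 217 217 219 216 216 218 217 217 216 214 217 216 213 214 213 216 194 136 146 201 216 216 217 217 218 216 217 218 216 212 178]
w6 0.08 [215 214 215 215 214 214 213 216 212 214 214 215 214 214 214 213 213 213 211 211 213 214 199 141 140 197 213 214 214 213 216 215 214 213 199 107  28]
w7 0.08 [217 217 217 216 217 216 216 216 218 216 218 217 217 216 215 214 216 215 212 212 214 214 195 139 142 198 213 218 216 217 217 217 215 216 217 215 193]
w15 0.08 [207 209 205 206 205 206 207 205 207 207 207 207 206 209 203 205 205 205 204 204 204 199 167 129 147 191 205 207 208 207 206 206 207 208 207 207 207]
```

The protruding key centres on row 275, an angle of about −99° to −100°. The notch is confirmed at −97.3°, so I overshot clockwise. I'll sweep back anticlockwise with light pressure.

```bash
python3 steer.py '[[0.25,0,0,0.0005,0,0,-0.008],[0.25,0,0,0.0005,0,0,-0.016],[0.25,0,0,0.0005,0,0,-0.024],[0.25,0,0,0.0005,0,0,-0.024]]'
python3 steer.py '[[0.25,0,0,0,0,0,-0.006],[0.25,0,0,0,0,0,-0.012],[0.25,0,0,0,0,0,-0.018],[0.25,0,0,0,0,0,-0.018]]'
python3 steer.py '[[0.25,0,0,0,0,0,-0.006],[0.25,0,0,0,0,0,-0.012],[0.25,0,0,0,0,0,-0.018],[0.25,0,0,0,0,0,-0.018]]'
python3 m3.py w22
```

```text
clock: 31.4
tool_pos: [0.4955, -0.0266, 0.0836]
eef_rot: [0.126, 0.992, 0.0, 0.0]
contact_force: [3.3, -0.3, 9.9]
opening: 0.378
finger_force: 40.6
clock: 31.8
tool_pos: [0.4947, -0.0264, 0.0835]
eef_rot: [0.117, 0.993, 0.0, -0.001]
contact_force: [1.5, 1.1, 10.2]
opening: 0.374
finger_force: 40.6
clock: 32.2
tool_pos: [0.4942, -0.0262, 0.0835]
eef_rot: [0.108, 0.994, 0.0, -0.001]
contact_force: [0.5, 1.0, 11.9]
opening: 0.375
finger_force: 40.6
t 32.2 tcp [ 0.4942 -0.0262  0.0835] F [ 0.5  1.  11.9] op 0.375 ff 40.6
stub px [400.7 269.3] 759 d 0.0546 ang 82.3 want 82.7
shift [ 0.0008 -0.0008 -0.0065] q7 0.53
```

```bash
cat > m4.py <<'E'
from h import *
def stub(f,z0,xy):
    im,p=load(f); h=cv2.cvtColor(im,cv2.COLOR_BGR2HSV); u0=proj(p,[*xy,z0]); b=((h[...,0]>8)&(h[...,0]<30)&(h[...,1]>110)).astype(np.uint8)
    n,l,t,c=cv2.connectedComponentsWithStats(b); k=[i for i in range(1,n) if t[i,4]>3]; i=min(k,key=lambda i:np.hypot(*(c[i]-u0))); return c[i],p,t[i,4]
if __name__=='__main__':
    snap('scene','sc23'); snap('side','si23')
    for lab,fs,z0,xy in (('bench',('w15','w1','sc14','si0'),.025,(.4222,-.2887)),('now',('w22','sc23','si23'),.08,(.4993,.0285))):
        D=[stub(f,z0,xy) for f in fs]; print(lab,[(d[0].round(1),d[2]) for d in D])
        for i in range(len(D)):
            for j in range(i): X,e=two(D[i][1],D[i][0],D[j][1],D[j][0]); print(fs[i],fs[j],X.round(4),round(e,4))
E
python3 m4.py
```

```text
bench [(array([286.9, 165.6]), np.int32(76)), (array([ 83.9, 117.8]), np.int32(103)), (array([234.5, 172.5]), np.int32(8)), (array([306.1, 195.7]), np.int32(9))]
w1 w15 [ 0.4224 -0.2889  0.0246] 0.0003
sc14 w15 [ 0.4232 -0.2897  0.0235] 0.002
sc14 w1 [ 0.4227 -0.2909  0.0222] 0.0015
si0 w15 [ 0.4222 -0.2889  0.024 ] 0.0005
si0 w1 [ 0.4222 -0.2896  0.0235] 0.0005
si0 sc14 [ 0.4222 -0.2927  0.0214] 0.0006
now [(array([400.6, 269.3]), np.int32(775)), (array([278.5, 225.3]), np.int32(12)), (array([270. , 234.7]), np.int32(13))]
sc23 w22 [0.5049 0.0286 0.0783] 0.0016
si23 w22 [0.5038 0.0291 0.0787] 0.0007
si23 sc23 [0.504  0.0265 0.0764] 0.0005
```

Triangulating the stub from two views puts it at about 79°, so `m3` carried a parallax bias of about 3°. The lid still needs about 3.5° more anticlockwise.

```bash
python3 steer.py '[[0.25,0,0,0,0,0,-0.006],[0.25,0,0,0,0,0,-0.012],[0.25,0,0,0,0,0,-0.018],[0.25,0,0,0,0,0,-0.024],[0.25,0,0,0,0,0,-0.03],[0.25,0,0,0,0,0,-0.03]]'
python3 steer.py '[[0.25,0,0,0,0,0,-0.006],[0.25,0,0,0,0,0,-0.012],[0.25,0,0,0,0,0,-0.018],[0.25,0,0,0,0,0,-0.018]]'
python3 steer.py '[[0.25,0,0,0,0,0,-0.006],[0.25,0,0,0,0,0,-0.012],[0.25,0,0,0,0,0,-0.018],[0.25,0,0,0,0,0,-0.018]]'
```

```text
clock: 32.95
tool_pos: [0.4944, -0.026, 0.0832]
eef_rot: [0.094, 0.996, 0.001, -0.001]
contact_force: [1.9, 0.9, 7.4]
opening: 0.373
finger_force: 40.4
clock: 33.35
tool_pos: [0.4944, -0.0259, 0.0832]
eef_rot: [0.086, 0.996, 0.001, -0.001]
contact_force: [2.0, 1.5, 7.9]
opening: 0.373
finger_force: 40.4
clock: 33.75
tool_pos: [0.4946, -0.0257, 0.0831]
eef_rot: [0.077, 0.997, 0.001, -0.001]
contact_force: [1.8, 0.8, 5.6]
opening: 0.374
finger_force: 40.3
```

```bash
cp pics/sc23.png pics/sc23a.png; python3 m4.py | tail -4; python3 -c "
from h import *
st()"
```

```text
now [(array([400.6, 269.3]), np.int32(775)), (array([279.1, 225.4]), np.int32(11)), (array([270.4, 234.9]), np.int32(17))]
sc23 w22 [0.5042 0.0292 0.0785] 0.0002
si23 w22 [0.5032 0.0292 0.0786] 0.0019
si23 sc23 [0.5028 0.0278 0.0767] 0.0007
t 33.85 tcp [ 0.4946 -0.0257  0.0831] F [2.  1.2 6.3] op 0.373 ff 40.3
```

```bash
python3 m3.py w24
python3 - <<'E'
from m4 import *
D={f:stub(f,.08,(.5,.0285)) for f in ('w24','sc23','si23','w21','sc21')}
for a,b in (('w24','sc23'),('w24','si23'),('w21','sc21')): 
    X,e=two(D[a][1],D[a][0],D[b][1],D[b][0]); print(a,b,X.round(4),round(e,4),'ang',np.degrees(np.arctan2(X[1]+.0268,X[0]-.4933)).round(1))
for f in ('w21','w24'):
    X=onz(D[f][1],*D[f][0],.0785); print(f,X.round(4),'ang about C',np.degrees(np.arctan2(X[1]+.0268,X[0]-.4933)).round(1))
# protruding key in w24
im,p=load('w24'); g=cv2.cvtColor(im,cv2.COLOR_BGR2GRAY); np.set_printoptions(linewidth=200)
for y in range(230,294,3): print(y,g[y,66:130:4])
for a in (-103.8,-100.6,-97.3,-94): print(a,[proj(p,[.4940+rr*np.cos(np.radians(a)),-.0265+rr*np.sin(np.radians(a)),z]).round(0) for rr,z in ((.088,.062),(.088,.067))])
E
```

```text
t 33.85 tcp [ 0.4946 -0.0257  0.0831] F [2.  1.2 6.3] op 0.373 ff 40.3
stub px [400.1 273.2] 754 d 0.0544 ang 83.9 want 82.7
shift [ 0.0011 -0.0012 -0.0069] q7 0.57
w24 sc23 [0.5036 0.0294 0.078 ] 0.0011 ang 79.6
w24 si23 [0.5026 0.0297 0.0786] 0.0006 ang 80.7
w21 sc21 [0.5096 0.0271 0.0797] 0.0018 ang 73.2
w21 [0.5097 0.028  0.0785] ang about C 73.4
w24 [0.5029 0.0297 0.0785] ang about C 80.3
230 [ 45  44  43  39  45 117 121 119 146 144 145 147 145 133 143 145]
233 [ 44  42  45  44  41 118 122 120 141 146 146 145 146 131 141 145]
236 [ 44  39  45  46  38 119 120 121 146 143 146 143 145 131 141 143]
239 [ 42  44  40  42  51 118 122 121 139 141 143 143 143 132 145 144]
242 [ 40  41  41  52  52 119 126 124 122 124 123 124 122 125 143 145]
245 [ 45  42  47  97  54 115 123 131 138 136 140 132 137 136 140 142]
248 [ 43  45  42  61  54 116 116 137 136 138 138 136 137 140 140 140]
251 [ 43  43  50  53  49 111 115 131 138 137 140 137 139 139 138 138]
254 [ 44  49  95  96  90 110 115 126 136 137 139 141 138 137 141 140]
257 [ 45  48  99 102  99 108 117 120 136 140 140 138 135 139 138 138]
260
[... 316 characters left out ...]
8 122 120 126 126 128 131 142]
275 [ 44  46  50  42  44  46 120 123 119 124 131 135 139 142 138 140]
278 [ 44  46  46  47  41  36 114 119 121 129 143 147 145 142 143 135]
281 [ 39  46  47  44  50  42  95 118 124 121 142 145 145 144 143 129]
284 [ 50  47  49  46  46  47  69 119 121 122 142 143 146 141 144 128]
287 [ 45  46  47  41  44  49  50 118 119 122 133 141 144 143 146 136]
290 [ 45  45  47  44  46  48  44 113 116 117 117 138 138 141 138 140]
293 [40 21 17 22 23 27 24 35 38 39 33 37 38 30 36 30]
-103.8 [array([ 89., 243.]), array([ 84., 247.])]
-100.6 [array([ 90., 252.]), array([ 85., 256.])]
-97.3 [array([ 91., 262.]), array([ 86., 266.])]
-94 [array([ 93., 271.]), array([ 88., 276.])]
```

```bash
python3 -c "
from h import *
s=r.get_state(); print(np.round(s['contact_force'],1),np.round(s['moment'],3))"
python3 steer.py '[[0.25,0,0,0.002,0,0,0],[0.25,0,0,0.002,0,0,0],[0.25,0,0,0.002,0,0,0]]' 50
python3 -c "
from h import *
s=r.get_state(); print(np.round(s['contact_force'],1),np.round(s['moment'],3))"
python3 steer.py '[[0.25,0,0,-0.003,0,0,0],[0.25,0,0,-0.006,0,0,0],[0.25,0,0,-0.006,0,0,0],[0.25,0,0,-0.006,0,0,0]]'
python3 -c "
from h import *
s=r.get_state(); print(np.round(s['contact_force'],1),np.round(s['moment'],3),s['tool_pos'].round(4) if hasattr(s['tool_pos'],'round') else s['tool_pos'])"
```

```text
[2.9 2.1 6.7] [-0.266 -0.29  -0.695]
clock: 34.2
tool_pos: [0.4949, -0.0257, 0.0825]
eef_rot: [0.076, 0.997, 0.001, 0.0]
contact_force: [-0.5, 0.4, 21.6]
opening: 0.374
finger_force: 50.2
[-0.5  0.4 21.6] [-0.253  0.283 -0.339]
clock: 34.6
tool_pos: [0.4939, -0.0265, 0.086]
eef_rot: [0.076, 0.997, 0.001, -0.002]
contact_force: [6.0, -0.4, -3.8]
opening: 0.373
finger_force: 49.9
[ 6.  -0.4 -3.8] [ 0.012 -1.247 -0.065] [ 0.4939 -0.0265  0.086 ]
```

The evidence fits the key on the rim with the lid tilted: the stub side is about 2 mm lower in the hand, and friction resists turning. I'll lift clear, grip firmly, fix the angle in the air using the stub at its true height, then lower again.

```bash
python3 steer.py '[[0.25,-0.0015,0,-0.003,0,0,0],[0.25,-0.0015,0,-0.008,0,0,0],[0.25,-0.0015,0,-0.008,0,0,0],[0.25,-0.0015,0,-0.008,0,0,0]]' 60
sed -i "s/S=onz(p,\*c\[i\],T\[2\])/S=onz(p,*c[i],T[2]-.0037)/" m3.py; python3 m3.py w25
python3 - <<'E'
from m4 import *
s=r.get_state(); print(np.round(s['contact_force'],1),np.round(s['moment'],2),np.round(s['eef_rot'],3)); snap('scene','sc25'); snap('side','si25'); D={f:stub(f,.087,(.5,.0285)) for f in ('w25','sc25','si25')}
for b in ('sc25','si25'): X,e=two(D['w25'][1],D['w25'][0],D[b][1],D[b][0]); print(X.round(4),round(e,4))
E
```

```text
clock: 35.0
tool_pos: [0.4932, -0.0271, 0.0939]
eef_rot: [0.076, 0.997, -0.0, -0.004]
contact_force: [0.4, -0.3, -3.7]
opening: 0.371
finger_force: 59.9
t 35.0 tcp [ 0.4932 -0.0271  0.0939] F [ 0.4 -0.3 -3.7] op 0.371 ff 59.9
stub px [400.5 272.2] 752 d 0.0558 ang 82.7 want 82.7
shift [0.     0.0003 0.0039] q7 0.6
[ 0.3  0.4 -4.1] [ 0.02 -0.03 -0.05] [ 0.076  0.997 -0.    -0.003]
[0.5017 0.0279 0.0889] 0.002
[0.5005 0.0284 0.0896] 0.0003
```

```bash
python3 - <<'E'
from h import *
im,p=load('w25'); g=cv2.cvtColor(im,cv2.COLOR_BGR2GRAY); T=np.array([.4932,-.0271,.0939])
print('col 82 rows240-293',g[240:293:2,80]); print(g[240:293:2,76])
for a in (-103,-100,-97.3,-94): print(a,[proj(p,[T[0]+.089*np.cos(np.radians(a)),T[1]+.089*np.sin(np.radians(a)),T[2]-.0277+z]).round(1) for z in (.004,.009)])
E
python3 steer.py '[[0.25,0,0,0.003,0,0,0],[0.25,0,0,0.005,0,0,0],[0.25,0,0,0.007,0,0,0],[0.25,0,0,0.009,0,0,0],[0.25,0,0,0.010,0,0,0],[0.25,0,0,0.010,0,0,0]]'
python3 steer.py '[[0.25,0,0,0.002,0,0,0],[0.25,0,0,0.003,0,0,0],[0.25,0,0,0.004,0,0,0],[0.25,0,0,0.004,0,0,0]]'
```

```text
col 82 rows240-293 [ 45  51  82  66  52  50  60  95 100 100 102 103  98  96  97  97  89  57
  44  45  46  48  46  46  50  48  32]
[ 47  44  65  73  60  51  64  96 102 103 102  98  99  96  96  94  90  58
  45  42  43  45  46  48  46  49  32]
-103 [array([ 91.8, 243.4]), array([ 86.8, 247.4])]
-100 [array([ 92.7, 252.2]), array([ 87.8, 256.4])]
-97.3 [array([ 93.9, 260.1]), array([ 89. , 264.5])]
-94 [array([ 95.8, 269.5]), array([ 91.1, 274.1])]
clock: 35.75
tool_pos: [0.4946, -0.0269, 0.0842]
eef_rot: [0.076, 0.997, 0.0, -0.002]
contact_force: [1.4, -0.6, 0.0]
opening: 0.373
finger_force: 59.8
clock: 36.15
tool_pos: [0.4943, -0.0266, 0.0824]
eef_rot: [0.075, 0.997, -0.0, -0.002]
contact_force: [-4.2, 0.4, 24.6]
opening: 0.373
finger_force: 60.2
```

```bash
python3 m3.py w26
python3 - <<'E'
from m4 import *
s=r.get_state(); print(np.round(s['contact_force'],1),np.round(s['moment'],2)); snap('scene','sc26'); snap('side','si26'); D={f:stub(f,.08,(.5,.0285)) for f in ('w26','sc26','si26')}
for b in ('sc26','si26'): X,e=two(D['w26'][1],D['w26'][0],D[b][1],D[b][0]); print(X.round(4),round(e,4))
im,p=load('w26'); g=cv2.cvtColor(im,cv2.COLOR_BGR2GRAY); print(g[240:293:2,80])
E
```

```text
t 36.15 tcp [ 0.4943 -0.0266  0.0824] F [-4.2  0.4 24.6] op 0.373 ff 60.2
stub px [400.2 272.6] 746 d 0.0557 ang 82.5 want 82.7
shift [ 0.001  -0.0003 -0.0076] q7 0.57
[-4.8  0.2 25.4] [-0.43  0.94 -0.1 ]
[0.5026 0.0283 0.0778] 0.0015
[0.5015 0.0288 0.078 ] 0.0008
[ 50  51  60  63  52  47  51  88 100 104 102 102  96  96  98  97  92  74
  44  43  40  45  46  48  44  46  34]
```

Run:
```python
from h import *
np.set_printoptions(linewidth=200)
im,p=load('w26'); g=cv2.cvtColor(im,cv2.COLOR_BGR2GRAY); T=np.array([.4943,-.0266,.0824]); a=np.radians(-97.4)
print('row258 cols 60-110',g[258,60:110:2]); print('row262',g[262,60:110:2]); print('row 225',g[225,60:130:2]); 
for off in (.025,.0277,.030,.033):
    print(off,'key end top',proj(p,[T[0]+.092*np.cos(a),T[1]+.092*np.sin(a),T[2]-off+.009]).round(1),'bottom',proj(p,[T[0]+.092*np.cos(a),T[1]+.092*np.sin(a),T[2]-off+.004]).round(1),'plate edge top',proj(p,[T[0]+.084*np.cos(a),T[1]+.084*np.sin(a),T[2]-off+.019]).round(1))
# right side: plate edge top at +y
b=np.radians(82.6); print('row 290.. right edge')
for off in (.025,.0277,.030): print(off,proj(p,[T[0]+.084*np.cos(b),T[1]+.084*np.sin(b),T[2]-off+.019]).round(1))
print(g[272,420:480:2])
# chamber-fixed: rim outer edge at z .062
for ang in (-97.4,82.6): print('rim outer',ang,proj(p,[.4938+.084*np.cos(np.radians(ang)),-.0268+.084*np.sin(np.radians(ang)),.062]).round(1))
```

```text
row258 cols 60-110 [ 41  40  44  45  44  46  92  98 102 104 104  95  63 114 113 114 117 122 137 136 136 137 138 140 135]
row262 [ 42  45  44  42  45  50  69 100  98 100 102 101  74 115 116 117 117 121 136 136 138 137 134 138 139]
row 225 [ 46  38  46  45  43  45  44  43  42  46  46  43  78 119 120 120 124 120 123 125 145 144 146 145 145 147 142 142 143 146 148 146 145 143 144]
0.025 key end top [ 80.  266.4] bottom [ 85.1 261.9] plate edge top [ 86.7 276. ]
0.0277 key end top [ 82.8 264. ] bottom [ 87.8 259.5] plate edge top [ 89.6 273.2]
0.03 key end top [ 85.1 261.9] bottom [ 90.  257.6] plate edge top [ 92.  270.9]
0.033 key end top [ 88.1 259.3] bottom [ 92.8 255.1] plate edge top [ 95. 268.]
row 290.. right edge
0.025 [462.7 269. ]
0.0277 [459.9 266.3]
0.03 [457.5 264.1]
[118 123 138 143 143 144 145 141 147 146 146 142 133 124 120 119 119  92  45  44  43  45  45  44  43  42  41  39  41  43]
rim outer -97.4 [100.4 261.2]
rim outer 82.6 [447.9 254.7]
```

The key reads about −97.6° and the lid is over the notch. I'll release the knob so the lid can settle by itself, then check its level.

```bash
python3 steer.py '[[0.25,0,0,-0.0015,0,0,0],[0.25,0,0,-0.0015,0,0,0],[0.5,0,0,-0.0015,0,0,0],[0.55,0,0,-0.0015,0,0,0],[0.55,0,0,-0.0015,0,0,0]]' 20
python3 steer.py '[[0.55,0,0,-0.03,0,0,0],[0.55,0,0,-0.08,0,0,0],[0.55,0,0,-0.13,0,0,0],[0.55,0,0,-0.17,0,0,0],[0.55,0,0,-0.17,0,0,0],[0.55,0,0,-0.17,0,0,0],[0.55,0,0,-0.17,0,0,0]]'
python3 - <<'E'
from m4 import *
np.set_printoptions(linewidth=200)
s=st(); print(R.from_quat(s['eef_rot']).as_matrix().round(3)); snap('wrist','w27'); snap('scene','sc27'); snap('side','si27'); D={f:stub(f,.078,(.5015,.0285)) for f in ('w27','sc27','si27')}
for a,b in (('w27','sc27'),('w27','si27'),('sc27','si27')): X,e=two(D[a][1],D[a][0],D[b][1],D[b][0]); print(X.round(4),round(e,4),np.degrees(np.arctan2(X[1]+.0268,X[0]-.4935)).round(1))
_,p=load('w27'); print('lid c',proj(p,[.4935,-.0268,.072]),'key',proj(p,[.4935+.088*np.cos(np.radians(-97.3)),-.0268+.088*np.sin(np.radians(-97.3)),.062]))
E
```

```text
clock: 36.8
tool_pos: [0.4937, -0.0269, 0.0812]
eef_rot: [0.076, 0.997, 0.0, -0.003]
contact_force: [-0.1, 0.5, -0.2]
opening: 0.552
finger_force: 0.0
clock: 37.5
tool_pos: [0.4939, -0.0275, 0.2502]
eef_rot: [0.076, 0.997, -0.0, -0.004]
contact_force: [-0.5, -0.4, -0.8]
opening: 0.549
finger_force: 0.0
t 37.5 tcp [ 0.4939 -0.0275  0.2502] F [-0.5 -0.4 -0.8] op 0.549 ff 0.0
[[-0.988  0.151 -0.009]
 [ 0.151  0.989  0.   ]
 [ 0.009 -0.001 -1.   ]]
[0.5034 0.0284 0.077 ] 0.001 79.9
[0.5026 0.0286 0.0777] 0.0004 80.6
[0.5029 0.0271 0.0762] 0.0008 80.1
lid c [275.12315486 184.11637952] key [178.97067693 183.78642981]
```

Run:
```python
from h import *
np.set_printoptions(linewidth=220)
im,p=load('w27'); g=cv2.cvtColor(im,cv2.COLOR_BGR2GRAY)
# plate edge against background along rays: sample intensity vs radius for many angles, find outermost strong gradient near r=.084 at z=.072
gf=cv2.GaussianBlur(g,(3,3),0).astype(np.float32)
def prof(ang,rads,z,C): 
    uv=np.array([proj(p,[C[0]+r_*np.cos(ang),C[1]+r_*np.sin(ang),z]) for r_ in rads],np.float32); return cv2.remap(gf,uv[None,:,0],uv[None,:,1],1)[0]
C=np.array([.4935,-.0268]); rads=np.arange(.070,.100,.0005)
for a in (-140,-120,-110,-97,-85,-70,60,82,100,120,140,160,180): print(a,prof(np.radians(a),rads,.072,C)[::2].astype(int))
# key along arc at r .088, z .062
A=np.arange(-112,-82,1.); uv=np.array([proj(p,[C[0]+.088*np.cos(np.radians(a)),C[1]+.088*np.sin(np.radians(a)),.062]) for a in A],np.float32)
print(A.astype(int)); 
for z in (.060,.064,.068):
    for rr in (.0875,.090): uv=np.array([proj(p,[C[0]+rr*np.cos(np.radians(a)),C[1]+rr*np.sin(np.radians(a)),z]) for a in A],np.float32); print(z,rr,cv2.remap(gf,uv[None,:,0],uv[None,:,1],1)[0].astype(int))
print('raw around key'); uk=proj(p,[C[0]+.088*np.cos(np.radians(-97.3)),C[1]+.088*np.sin(np.radians(-97.3)),.062]).astype(int)
for y in range(uk[1]-22,uk[1]+24,2): print(y,g[y,uk[0]-18:uk[0]+30:2])
```

```text
-140 [226 221 217 215 219 221 222 221 221 222 222 219 215 206 189 154 121 109 108 106 106 106 107 107 107 107 107 107 106 106]
-120 [218 212 209 213 218 220 221 221 221 222 221 218 211 199 176 136 102  85  77  74  73  73  74  73  73  73  73  73  73  73]
-110 [217 212 210 215 220 220 220 221 221 222 221 216 206 192 167 122  85  74  72  73  74  73  73  73  73  73  73  74  74  74]
-97 [222 222 221 220 220 220 221 220 218 212 201 194 191 186 164 132 114 111 111 111 104  89  78  75  75  75  75  75  75  75]
-85 [212 210 214 219 220 220 220 221 222 221 218 209 197 186 162 124  90  77  75  75  76  76  76  76  75  76  76  77  77  77]
-70 [209 211 217 220 220 221 221 221 221 219 214 207 200 189 165 130 109 102  98  91  83  78  75  75  75  77  77  75  75  75]
60 [200 208 217 220 220 220 221 221 221 220 216 205 184 151 125 114 105  94  81  75  74  74  73  73  74  75  75  75  74  74]
82 [197 198 209 217 220 221 221 221 221 220 218 207 187 151 108  82  75  75  74  73  73  73  74  74  73  72  72  74  74  74]
100 [206 198 203 214 219 220 221 221 221 221 221 217 203 172 120  82  73  74  74  74  74  7
[... 3153 characters left out ...]
 78  70  74  75  77  78  75  77  93 179 193 215 220 218 221 222 205 218 221 222 222 226]
195 [ 79  79  78  77  75  74  78  75  74  75  81 173 192 218 222 222 220 222 213 217 218 222 221 227]
197 [ 76  78  75  75  79  75  73  78  72  77  77 147 190 214 223 224 221 221 215 213 218 220 222 221]
199 [ 76  77  78  74  73  74  77  76  77  76  77 143 188 204 219 225 222 220 219 208 220 221 220 222]
201 [ 78  75  76  73  76  75  73  79  75  76  78 123 191 195 219 224 221 222 221 208 217 221 222 222]
203 [ 79  74  79  77  74  73  73  74  74  76  74  99 182 193 215 221 223 220 223 213 209 220 221 223]
205 [ 73  72  76  75  76  76  74  73  75  78  75  78 152 189 210 223 222 222 218 218 199 220 220 222]
```

With the lid released, the key reads about −99.4° against the notch at −97.3°, so it sits on the notch's −x edge. I'll regrip and turn about 2° anticlockwise.

```bash
python3 -c "
from h import *
delta([.4932,-.0272,.083],np.radians(81.3))"
```

```text
rot A [-0.    -0.009  0.001] rot B [ 1.400e-02 -1.000e-03 -3.141e+00]
shift [-0.0005 -0.0002  0.1671] q7 0.85
```

```bash
python3 steer.py '[[0.55,-0.0005,0,0.05,0,-0.007,0],[0.55,-0.0005,0,0.1,0,-0.007,0],[0.55,-0.0005,0,0.14,0,-0.007,0],[0.55,-0.0005,0,0.16,0,-0.007,0],[0.55,-0.0005,0,0.166,0,-0.007,0],[0.55,-0.0005,0,0.166,0,-0.007,0],[0.25,-0.0005,0,0.166,0,-0.007,0],[0.25,-0.0005,0,0.166,0,-0.007,0],[0.25,-0.0005,0,0.166,0,-0.007,0],[0.25,-0.0005,0,0.166,0,-0.007,0]]' 50
python3 steer.py '[[0.25,0,0,0.0005,0,0,-0.006],[0.25,0,0,0.0005,0,0,-0.012],[0.25,0,0,0.0005,0,0,-0.018],[0.25,0,0,0.0005,0,0,-0.024],[0.25,0,0,0.0005,0,0,-0.024]]'
python3 steer.py '[[0.25,0,0,0.0005,0,0,-0.006],[0.25,0,0,0.0005,0,0,-0.012],[0.25,0,0,0.0005,0,0,-0.018],[0.25,0,0,0.0005,0,0,-0.018]]'
python3 -c "
from h import *
s=r.get_state(); print(np.round(s['moment'],2))"; python3 m3.py w28
```

```text
clock: 38.65
tool_pos: [0.4955, -0.0269, 0.0865]
eef_rot: [0.076, 0.997, 0.0, 0.002]
contact_force: [0.1, 0.3, 4.8]
opening: 0.375
finger_force: 50.0
clock: 39.15
tool_pos: [0.4956, -0.0269, 0.0865]
eef_rot: [0.065, 0.998, 0.0, 0.002]
contact_force: [-0.3, 0.7, 11.5]
opening: 0.371
finger_force: 50.0
clock: 39.55
tool_pos: [0.4962, -0.027, 0.0864]
eef_rot: [0.057, 0.998, 0.0, 0.003]
contact_force: [-0.0, 0.3, 14.7]
opening: 0.372
finger_force: 50.1
[ 0.03  0.2  -0.84]
t 39.55 tcp [ 0.4962 -0.027   0.0864] F [-0.   0.3 14.7] op 0.372 ff 50.1
stub px [396.8 270.4] 709 d 0.0541 ang 85.7 want 82.7
shift [ 0.0029 -0.0002 -0.0036] q7 0.59
```

```bash
python3 steer.py '[[0.25,0,0,-0.001,0,0,0.01],[0.25,0,0,-0.001,0,0,0.015],[0.55,0,0,-0.001,0,0,0.015],[0.55,0,0,-0.001,0,0,0.015],[0.55,0,0,-0.05,0,0,0.015],[0.0,0,0,-0.07,0,0,0.015],[0.0,0.0,-0.06,-0.07,0,0,0.015],[0.0,0.0,-0.06,-0.07,0,0,0.015],[0.0,0.0,-0.06,-0.07,0,0,0.015],[0,0,-0.06,-0.07,0,0,0.015]]' 20
python3 -c "
from h import *
s=st(); snap('wrist','w29'); delta([.4857,-.0863,.085],np.radians(82.7))"
```

```text
clock: 40.6
tool_pos: [0.4876, -0.0857, 0.1542]
eef_rot: [0.062, 0.998, 0.001, 0.0]
contact_force: [0.1, 1.6, 0.0]
opening: 0.121
finger_force: 0.0
t 40.6 tcp [ 0.4876 -0.0857  0.1542] F [0.1 1.6 0. ] op 0.121 ff 0.0
rot A [0.001 0.001 0.005] rot B [-1.000e-03  2.000e-03 -3.137e+00]
shift [ 0.002  -0.0017  0.0693] q7 0.82
```

```bash
python3 steer.py '[[0,0.001,0,0.04,0,0,0],[0,0.001,0,0.065,0,0,0],[0,0.001,0,0.073,0,0,0],[0,0.001,0,0.075,0,0,0],[0,0.001,0,0.075,0,0,0]]'
python3 steer.py '[[0,0,0,0.002,0,0,0],[0,0,0,0.003,0,0,0],[0,0,0,0.003,0,0,0]]'
python3 steer.py '[[0,0,0,0.002,0,0,0],[0,0,0,0.003,0,0,0],[0,0,0,0.003,0,0,0]]'
```

```text
clock: 41.15
tool_pos: [0.4876, -0.0855, 0.08]
eef_rot: [0.062, 0.998, 0.0, 0.001]
contact_force: [-0.2, 0.1, -0.5]
opening: 0.005
finger_force: 0.0
clock: 41.45
tool_pos: [0.4876, -0.0865, 0.0771]
eef_rot: [0.062, 0.998, 0.0, 0.001]
contact_force: [0.2, 0.4, 1.0]
opening: 0.005
finger_force: 0.7
clock: 41.75
tool_pos: [0.4879, -0.0866, 0.0764]
eef_rot: [0.062, 0.998, -0.001, 0.003]
contact_force: [-4.4, -0.4, 29.3]
opening: 0.006
finger_force: 14.4
```

The fingertips touch the plate at z ≈ 0.077 on the key side, where flush would be 0.072. So the key is still on the rim. I'll measure the lid's current angle with it free.

```bash
python3 steer.py '[[0,0,0,-0.03,0,0,0],[0,0,0.03,-0.08,0,0,0],[0.55,0,0.06,-0.13,0,0,0],[0.55,0,0.06,-0.17,0,0,0],[0.55,0,0.06,-0.17,0,0,0],[0.55,0,0.06,-0.17,0,0,0],[0.55,0,0.06,-0.17,0,0,0],[0.55,0,0.06,-0.17,0,0,0]]'
cat > m5.py <<'E'
from m4 import *
import sys
k=sys.argv[1]; s=st(); snap('wrist','w'+k); snap('scene','sc'+k); snap('side','si'+k); im,p=load('w'+k); C=np.array([.4933,-.0268])
D={f:stub(f,.078,(.5015,.0285)) for f in ('w'+k,'sc'+k,'si'+k)}
for b in ('sc'+k,'si'+k): X,e=two(D['w'+k][1],D['w'+k][0],D[b][1],D[b][0]); print('stub',X.round(4),round(e,4),'ang',np.degrees(np.arctan2(X[1]-C[1],X[0]-C[0])).round(1))
gf=cv2.GaussianBlur(cv2.cvtColor(im,cv2.COLOR_BGR2GRAY),(3,3),0).astype(np.float32)
A=np.arange(-112,-82,.25)
for z in (.062,.067):
    a=np.mean([cv2.remap(gf,np.array([proj(p,[C[0]+rr*np.cos(np.radians(t)),C[1]+rr*np.sin(np.radians(t)),z]) for t in A],np.float32)[None,:,0],np.array([proj(p,[C[0]+rr*np.cos(np.radians(t)),C[1]+rr*np.sin(np.radians(t)),z]) for t in A],np.float32)[None,:,1],1)[0] for rr in (.089,.090)],0)
    k_=A[a>130]; print('key z',z,'from',k_.min(),'to',k_.max(),'mid',(k_.min()+k_.max())/2)
print('notch wall px',proj(p,[C[0]+.079*np.cos(np.radians(-91.9)),C[1]+.079*np.sin(np.radians(-91.9)),.062]).round(1))
E
python3 m5.py 30
```

```text
clock: 42.55
tool_pos: [0.4931, -0.0279, 0.2419]
eef_rot: [0.063, 0.998, -0.0, -0.001]
contact_force: [1.0, 0.6, -0.3]
opening: 0.525
finger_force: 0.0
t 42.55 tcp [ 0.4931 -0.0279  0.2419] F [ 1.   0.6 -0.3] op 0.525 ff 0.0
stub [0.5052 0.0274 0.0774] 0.0018 ang 77.6
stub [0.5041 0.028  0.0778] 0.0008 ang 78.9
key z 0.062 from -102.25 to -96.25 mid -99.25
key z 0.067 from -103.0 to -97.0 mid -100.0
notch wall px [188.1 190.9]
```

The free lid's key sits at about −100.2°, so it needs 3° anticlockwise. I'll grip it, lift it out of contact, turn 3° and lower.

```bash
python3 steer.py '[[0.55,0,0.001,0.05,0,0,0],[0.55,0,0.001,0.1,0,0,0],[0.55,0,0.001,0.14,0,0,0],[0.55,0,0.001,0.157,0,0,0],[0.55,0,0.001,0.158,0,0,0],[0.55,0,0.001,0.158,0,0,0],[0.25,0,0.001,0.158,0,0,0],[0.25,0,0.001,0.158,0,0,0],[0.25,0,0.001,0.158,0,0,0],[0.25,0,0.001,0.158,0,0,0]]' 60
python3 steer.py '[[0.25,0,0,-0.004,0,0,0],[0.25,0,0,-0.01,0,0,0],[0.25,0,0,-0.012,0,0,0],[0.25,0,0,-0.012,0,0,0]]'
python3 m3.py w31
python3 steer.py '[[0.25,0,0,0,0,0,-0.02],[0.25,0,0,0,0,0,-0.04],[0.25,0,0,0,0,0,-0.054],[0.25,0,0,0,0,0,-0.054],[0.25,0,0,0,0,0,-0.054]]'
python3 m3.py w32
```

```text
clock: 43.7
tool_pos: [0.4954, -0.0263, 0.0865]
eef_rot: [0.063, 0.998, -0.0, 0.002]
contact_force: [-0.0, -1.0, 7.6]
opening: 0.37
finger_force: 60.0
clock: 44.1
tool_pos: [0.4946, -0.0259, 0.0978]
eef_rot: [0.062, 0.998, 0.0, 0.001]
contact_force: [-0.4, 0.0, -4.1]
opening: 0.372
finger_force: 59.9
t 44.1 tcp [ 0.4946 -0.0259  0.0978] F [-0.4  0.  -4.1] op 0.372 ff 59.9
stub px [396.2 274.3] 700 d 0.054 ang 83.1 want 82.7
shift [ 0.0011 -0.001   0.0076] q7 0.59
clock: 44.65
tool_pos: [0.4945, -0.0259, 0.0974]
eef_rot: [0.035, 0.999, -0.0, 0.001]
contact_force: [0.6, 0.5, -4.1]
opening: 0.372
finger_force: 59.9
t 44.65 tcp [ 0.4945 -0.0259  0.0974] F [ 0.6  0.5 -4.1] op 0.372 ff 59.9
stub px [396.3 274.2] 696 d 0.0539 ang 86.2 want 82.7
shift [ 0.0012 -0.0009  0.0075] q7 0.63
```

```bash
python3 steer.py '[[0.25,0,0,0.004,0,0,0],[0.25,0,0,0.008,0,0,0],[0.25,0,0,0.011,0,0,0],[0.25,0,0,0.013,0,0,0],[0.25,0,0,0.014,0,0,0],[0.25,0,0,0.014,0,0,0]]'
python3 steer.py '[[0.25,0,0,0.001,0,0,0],[0.25,0,0,0.002,0,0,0],[0.25,0,0,0.003,0,0,0],[0.25,0,0,0.003,0,0,0]]'
python3 -c "
from h import *
s=r.get_state(); print(np.round(s['moment'],2))"
```

```text
clock: 45.3
tool_pos: [0.4948, -0.0261, 0.086]
eef_rot: [0.035, 0.999, -0.001, 0.002]
contact_force: [-5.5, -1.5, 28.7]
opening: 0.373
finger_force: 60.0
clock: 45.7
tool_pos: [0.4949, -0.0263, 0.0854]
eef_rot: [0.035, 0.999, -0.002, 0.003]
contact_force: [-11.4, -2.5, 54.5]
opening: 0.37
finger_force: 60.2
[-0.41  2.3  -0.03]
```

```bash
python3 steer.py '[[0.25,0,0,-0.003,0,0,0],[0.25,0,0,-0.003,0,0,0],[0.55,0,0,-0.003,0,0,0],[0.55,0,0,-0.003,0,0,0],[0.55,0,0,-0.04,0,0,0],[0.55,0,0,-0.09,0,0,0],[0.55,0,0,-0.14,0,0,0],[0.55,0,0,-0.16,0,0,0],[0.55,0,0,-0.16,0,0,0],[0.55,0,0,-0.16,0,0,0]]' 20
python3 m5.py 33
python3 - <<'E'
from h import *
np.set_printoptions(linewidth=220)
im,p=load('w33'); g=cv2.cvtColor(im,cv2.COLOR_BGR2GRAY)
C=np.array([.4933,-.0268]); uk=proj(p,[C[0]+.088*np.cos(np.radians(-97.3)),C[1]+.088*np.sin(np.radians(-97.3)),.062]).astype(int); print(uk)
for y in range(uk[1]-20,uk[1]+24,2): print(y,g[y,uk[0]-16:uk[0]+28:2])
for a in (-102.7,-91.9):
  for rr in (.074,.084): print('notch edge',a,rr,proj(p,[C[0]+rr*np.cos(np.radians(a)),C[1]+rr*np.sin(np.radians(a)),.062]).round(1))
E
```

```text
clock: 46.7
tool_pos: [0.4941, -0.0264, 0.24]
eef_rot: [0.036, 0.999, -0.0, 0.0]
contact_force: [-0.8, -0.9, -0.8]
opening: 0.55
finger_force: 0.0
t 46.7 tcp [ 0.4941 -0.0264  0.24  ] F [-0.8 -0.9 -0.8] op 0.55 ff 0.0
stub [0.5025 0.0296 0.0774] 0.0018 ang 80.7
stub [0.5016 0.0301 0.0782] 0.0002 ang 81.7
key z 0.062 from -99.5 to -93.25 mid -96.375
key z 0.067 from -100.5 to -94.5 mid -97.5
notch wall px [185.  185.3]
[174 176]
156 [ 69  76  72  73  71  71  72  70  71  69  76 180 215 219 219 220 218 215 192 202 219 224]
158 [ 74  70  76  73  73  74  71  70  73  71  91 192 217 222 220 218 219 211 190 212 218 225]
160 [ 73  74  76  77  72  71  74  71  72  74 110 198 217 217 221 220 218 206 190 212 220 224]
162 [ 76  74  76  74  76  71  73  69  72  72 119 207 216 218 219 218 217 197 194 217 218 226]
164 [ 74  72  73  75  74  74  75  70  72  71 123 210 219 220 218 216 217 194 199 217 222 225]
166 [ 73  72  69  73  73  74  70  72  69  70 136 212 219 221 217 219 215 191 201 215 219 225]
168 [ 73  70  74  71  73  71  73  75  74  76 154 212 216 219 216 220 214 190 204 215 223 225]
170 [ 69  
[... 849 characters left out ...]
 73  73  73  76  73  75  73  76 149 211 218 219 218 218 214 191 203 217 216 218]
190 [ 76  72  72  72  72  71  73  72  70  75 139 202 217 219 218 218 217 195 202 218 217 217]
192 [ 75  74  72  75  77  76  74  76  68  75 134 195 217 218 216 218 220 201 199 217 218 219]
194 [ 79  74  72  75  74  76  72  73  72  76 119 195 214 219 221 218 219 204 197 220 218 218]
196 [ 79  74  75  71  77  74  76  76  78  71 107 185 216 218 219 218 219 210 194 210 216 220]
198 [ 75  74  73  75  75  71  73  74  75  78 100 182 210 219 219 217 217 216 193 209 219 220]
notch edge -102.7 0.074 [190.5 169.7]
notch edge -102.7 0.084 [179.1 168. ]
notch edge -91.9 0.074 [190.6 185.1]
notch edge -91.9 0.084 [179.4 185.5]
```

The key now reads about −97.2°, inside the notch band. I'll probe the plate on the key side again.

```bash
python3 steer.py '[[0,0,-0.05,0.04,0,0,0],[0,0.005,-0.06,0.08,0,0,0],[0,0.005,-0.06,0.12,0,0,0],[0,0.005,-0.06,0.15,0,0,0],[0,0.005,-0.06,0.156,0,0,0],[0,0.005,-0.06,0.158,0,0,0],[0,0.005,-0.06,0.158,0,0,0]]'
python3 steer.py '[[0,0,0,0.003,0,0,0],[0,0,0,0.006,0,0,0],[0,0,0,0.006,0,0,0]]'
python3 steer.py '[[0,0,0,0.001,0,0,0],[0,0,0,0.002,0,0,0],[0,0,0,0.002,0,0,0]]'
```

```text
clock: 47.55
tool_pos: [0.4859, -0.085, 0.0831]
eef_rot: [0.035, 0.999, 0.0, 0.001]
contact_force: [0.9, -0.4, 1.2]
opening: 0.006
finger_force: 0.0
clock: 47.85
tool_pos: [0.4861, -0.0855, 0.077]
eef_rot: [0.035, 0.999, -0.0, 0.001]
contact_force: [1.1, -0.6, 0.9]
opening: 0.004
finger_force: 0.4
clock: 48.15
tool_pos: [0.4863, -0.0856, 0.076]
eef_rot: [0.035, 0.999, -0.001, 0.002]
contact_force: [-1.6, -0.3, 13.5]
opening: 0.007
finger_force: 6.7
```

Still 5 mm proud at the key. I'll press there and drag sideways a little so the key can find the notch.

```bash
python3 steer.py '[[0,0,0,0.001,0,0,0],[0,-0.002,0,0.001,0,0,0],[0,-0.004,0,0.001,0,0,0],[0,-0.005,0,0.001,0,0,0],[0,-0.005,0,0.001,0,0,0]]'
python3 steer.py '[[0,0.002,0,0,0,0,0],[0,0.004,0,0,0,0,0],[0,0.006,0,0,0,0,0],[0,0.008,0,0,0,0,0],[0,0.01,0,0,0,0,0],[0,0.01,0,0,0,0,0]]'
```

```text
clock: 48.65
tool_pos: [0.4906, -0.0859, 0.0735]
eef_rot: [0.035, 0.999, -0.0, 0.001]
contact_force: [0.2, 0.4, 0.5]
opening: 0.006
finger_force: 0.0
clock: 49.25
tool_pos: [0.48, -0.0851, 0.0735]
eef_rot: [0.035, 0.999, -0.0, 0.0]
contact_force: [0.2, 0.1, -0.5]
opening: 0.001
finger_force: 0.0
```

It dropped: the tool is at 0.0735 with no contact. I'll confirm that the plate is at 0.072 here and at another point.

```bash
python3 steer.py '[[0,-0.004,0,0.002,0,0,0],[0,-0.004,0,0.003,0,0,0],[0,-0.004,0,0.003,0,0,0]]'
python3 steer.py '[[0,0,0,-0.05,0,0,0],[0,0,0.03,-0.1,0,0,0],[0.55,0,0.06,-0.15,0,0,0],[0.55,0,0.06,-0.165,0,0,0],[0.55,0,0.06,-0.165,0,0,0],[0.55,0,0.06,-0.165,0,0,0],[0.55,0,0.06,-0.165,0,0,0]]'
python3 m5.py 34
```

```text
clock: 49.55
tool_pos: [0.4821, -0.0853, 0.0724]
eef_rot: [0.035, 0.999, -0.001, -0.001]
contact_force: [-9.4, 0.3, 29.2]
opening: 0.004
finger_force: 14.2
clock: 50.25
tool_pos: [0.4875, -0.0266, 0.2342]
eef_rot: [0.036, 0.999, -0.001, -0.001]
contact_force: [0.0, -0.4, -0.1]
opening: 0.434
finger_force: 0.0
t 50.25 tcp [ 0.4875 -0.0266  0.2342] F [ 0.  -0.4 -0.1] op 0.434 ff 0.0
stub [0.5026 0.029  0.0768] 0.0019 ang 80.6
stub [0.5014 0.0296 0.0773] 0.0007 ang 81.8
key z 0.062 from -99.0 to -93.0 mid -96.0Traceback (most recent call last):
  File "m5.py", line 10, in <module>
    k_=A[a>130]; print('key z',z,'from',k_.min(),'to',k_.max(),'mid',(k_.min()+k_.max())/2)
                                        ~~~~~~^^
    return umr_minimum(a, axis, None, out, keepdims, initial, where)
ValueError: zero-size array to reduction operation minimum which has no identity
```

The lid is seated: the plate is at 0.0724 under load and the key edge is now at rim height. Next is the bridge. I'll move over its pin and turn the fingers square to the bar.

```bash
python3 steer.py '[[0.5,-0.118,-0.176,-0.01,0,0,-0.3],[0.5,-0.118,-0.176,-0.01,0,0,-0.6],[0.5,-0.118,-0.176,-0.01,0,0,-1.0],[0.5,-0.118,-0.176,-0.01,0,0,-1.575],[0.5,-0.118,-0.176,-0.01,0,0,-1.575],[0.5,-0.118,-0.176,-0.01,0,0,-1.575],[0.5,-0.118,-0.176,-0.01,0,0,-1.575],[0.5,-0.118,-0.176,-0.01,0,0,-1.575],[0.5,-0.118,-0.176,-0.01,0,0,-1.575],[0.5,-0.118,-0.176,-0.01,0,0,-1.575]]' 20
python3 steer.py '[[0.5,0,0,0,0,0,-0.15],[0.5,0,0,0,0,0,-0.15],[0.5,0,0,0,0,0,0],[0.5,0,0,0,0,0,0]]'
python3 - <<'E'
from h import *
np.set_printoptions(linewidth=220)
s=st(); delta([.593,-.2115,.144],np.radians(176.2)); snap('scene','sc40'); im,p=snap('wrist','w40'); g=cv2.cvtColor(im,cv2.COLOR_RGB2GRAY)
for X in ([.593,-.2115,.18],[.593,-.2115,.138],[.597,-.157,.18]): print(proj(p,X).round(0))
u=proj(p,[.593,-.2115,.18]).astype(int)
for y in range(u[1]-40,u[1]+44,6): print(y,g[y,u[0]-60:u[0]+64:6])
E
```

```text
clock: 51.4
tool_pos: [0.5932, -0.2098, 0.2443]
eef_rot: [-0.655, 0.756, 0.0, -0.0]
contact_force: [-0.9, 0.4, 0.1]
opening: 0.501
finger_force: 0.0
clock: 51.8
tool_pos: [0.5934, -0.2096, 0.245]
eef_rot: [-0.652, 0.758, -0.0, 0.0]
contact_force: [0.1, -0.0, 0.5]
opening: 0.502
finger_force: 0.0
t 51.8 tcp [ 0.5934 -0.2096  0.245 ] F [ 0.1 -0.   0.5] op 0.502 ff 0.0
rot A [-0.    -0.    -0.084] rot B [-0.     0.     3.057]
shift [2.00e-03 1.00e-04 1.01e-01] q7 2.52
[276. 225.]
[276. 204.]
[282. 305.]
184 [ 97  95  98 101  96  98  87  81  79  76  78  77  79  72 101 104 101 102 101 100 100]
190 [ 98  98  97 101  99 101  95  83  76  78  82  78  78  72  98 102 101 104 100 100 104]
196 [ 99 100  99  99  97 102  98  77  78  15  10  31  81  74  99 104 102 102 100 105 100]
202 [ 98  99  99  97 100  99 102  77  69   7  11   6  73  76 102 100  99 103 101 100 102]
208 [102  99  93  98  96 100  98  74  43  14   8  10  69  74 103  98 100 102 104 103 102]
214 [ 99  98 100 100  99  97  99  65  30  24  40  35  43  79 173  98 101 101 104 101 100]
220 [ 95 100 102 103 100 100  97  61  18  26  34  35  27  78 175 102 104 100 105 100 104]
226 [101  97 101 103 102 102  98  59  52  22  27  28  63  79 175 100  99 100 104 103 101]
232 [ 97  97  99  96 100  99 103  65  78  48  24  67  77  78 166 104 101 100  99  97  99]
238 [ 99 101 100  96  99 101 103  77  79  78  77  80  78  78 145  65  67  64  69  71  70]
244 [101 100 104  99  98 101 103  93  78  79  78  81  77  77 118 137 135 136 132 133 135]
250 [101  99 103  99  99 102  97 100  76  78  74  74  76  79  95 137 137 131 137 133 131]
256 [100 100 100  99 101  98 100  99  80  75  76  76  79  79  92 137 132 138 134 134 136]
262 [ 16  24 101  98  97 103 105  97  77  81  91  97  97  87  79 133 129 134 137  24  22]
```

The pin shows at (275,222) against a predicted (276,225). Descending onto it.

```bash
python3 steer.py '[[0.5,0.0025,0,0.04,0,0,0.05],[0.5,0.0025,0,0.08,0,0,0.05],[0.5,0.0025,0,0.1,0,0,0.05],[0.5,0.0025,0,0.1,0,0,0.05],[0.1,0.0025,0,0.1,0,0,0.05],[0.1,0.0025,0,0.1,0,0,0.05],[0.1,0.0025,0,0.1,0,0,0.05],[0.1,0.0025,0,0.1,0,0,0.05]]' 20
python3 - <<'E'
from h import *
s=st(); print('q',np.round(s['q'],2)); M=R.from_quat(s['eef_rot']); P=np.array([.6044,-.0410]); d=np.array(s['tool_pos'][:2])-P; print('r',np.hypot(*d),'ang',np.degrees(np.arctan2(d[1],d[0])))
yaw=np.degrees(np.arctan2(M.as_matrix()[1,1],M.as_matrix()[0,1])); print('yaw',yaw)
a0=np.arctan2(d[1],d[0]); 
for k in range(1,12):
    t=-k*.15; X=P+.172*np.array([np.cos(a0+t),np.sin(a0+t)]); v=M.inv().apply([*(X-np.array(s['tool_pos'][:2])),0]); print(k,'rz',-t,v.round(4)[:2],'phi',np.degrees(a0+t)%360-172.7)
E
```

```text
clock: 52.7
tool_pos: [0.594, -0.2117, 0.147]
eef_rot: [-0.633, 0.774, -0.001, 0.001]
contact_force: [-1.1, 0.5, 4.4]
opening: 0.171
finger_force: 20.0
t 52.7 tcp [ 0.594  -0.2117  0.147 ] F [-1.1  0.5  4.4] op 0.171 ff 20.0
q [ 0.8   1.04 -1.1   1.61  1.    1.15  2.39]
r 0.17105049486799306 ang -93.48558782403411
yaw 168.58664245618147
1 rz 0.15 [0.0026 0.0256] phi 85.22004524900353
2 rz 0.3 [0.0003 0.0513] phi 76.62567832204121
3 rz 0.44999999999999996 [-0.0057  0.0763] phi 68.03131139507886
4 rz 0.6 [-0.0154  0.1002] phi 59.43694446811651
5 rz 0.75 [-0.0286  0.1224] phi 50.84257754115416
6 rz 0.8999999999999999 [-0.0449  0.1423] phi 42.248210614191805
7 rz 1.05 [-0.0641  0.1596] phi 33.653843687229454
8 rz 1.2 [-0.0856  0.1738] phi 25.059476760267103
9 rz 1.3499999999999999 [-0.109   0.1846] phi 16.46510983330478
10 rz 1.5 [-0.1337  0.1918] phi 7.870742906342429
11 rz 1.65 [-0.1592  0.1953] phi -0.7236240206199511
```

```bash
python3 steer.py '[[0.1,0.002,0.013,0,0,0,0.07],[0.1,0.0026,0.0256,0,0,0,0.15],[0.1,0.002,0.038,0,0,0,0.22],[0.1,0.0003,0.0513,0,0,0,0.3],[0.1,-0.0025,0.064,0,0,0,0.37],[0.1,-0.0057,0.0763,0,0,0,0.45],[0.1,-0.010,0.0885,0,0,0,0.52],[0.1,-0.0154,0.1002,0,0,0,0.6],[0.1,-0.0215,0.1115,0,0,0,0.67],[0.1,-0.0286,0.1224,0,0,0,0.75]]'
cat > m6.py <<'E'
from h import *
s=st(); M=R.from_quat(s['eef_rot']); P=np.array([.6044,-.0410]); T=np.array(s['tool_pos'][:2]); d=T-P; a0=np.arctan2(d[1],d[0]); print('r',np.hypot(*d).round(4),'phi',(np.degrees(a0)%360-172.7).round(1),'q7',round(s['q'][6],2),'moment',np.round(s['moment'],2))
for k in range(1,12):
    t=-k*.075; X=P+.172*np.array([np.cos(a0+t),np.sin(a0+t)]); v=M.inv().apply([*(X-T),0]); print('rz',round(-t,3),v.round(4)[:2],'phi',(np.degrees(a0+t)%360-172.7).round(1))
E
python3 m6.py
```

```text
clock: 53.7
tool_pos: [0.481, -0.1592, 0.147]
eef_rot: [-0.304, 0.953, -0.001, 0.003]
contact_force: [2.1, -0.1, 2.8]
opening: 0.169
finger_force: 20.0
t 53.7 tcp [ 0.481  -0.1592  0.147 ] F [ 2.1 -0.1  2.8] op 0.169 ff 20.0
r 0.1709 phi 51.1 q7 1.44 moment [ 0.07 -0.47  0.06]
rz 0.075 [0.0025 0.0127] phi 46.8
rz 0.15 [0.0029 0.0256] phi 42.5
rz 0.225 [0.0023 0.0384] phi 38.2
rz 0.3 [0.0008 0.0512] phi 33.9
rz 0.375 [-0.0016  0.0639] phi 29.6
rz 0.45 [-0.005   0.0763] phi 25.3
rz 0.525 [-0.0094  0.0885] phi 21.0
rz 0.6 [-0.0146  0.1003] phi 16.7
rz 0.675 [-0.0207  0.1117] phi 12.4
rz 0.75 [-0.0276  0.1225] phi 8.1
rz 0.825 [-0.0353  0.1329] phi 3.8
```

Smooth so far. I'll continue along the arc to near the stop.

```bash
python3 steer.py '[[0.1,0.0022,0.0127,0,0,0,0.075],[0.1,0.0028,0.0256,0,0,0,0.15],[0.1,0.0023,0.0384,0,0,0,0.225],[0.1,0.0008,0.0512,0,0,0,0.3],[0.1,-0.0016,0.0639,0,0,0,0.375],[0.1,-0.005,0.0763,0,0,0,0.45],[0.1,-0.0094,0.0885,0,0,0,0.525],[0.1,-0.0146,0.1003,0,0,0,0.6],[0.1,-0.0207,0.1117,0,0,0,0.675],[0.1,-0.0276,0.1225,0,0,0,0.75]]'
python3 m6.py | head -5
```

```text
clock: 54.7
tool_pos: [0.4336, -0.0431, 0.147]
eef_rot: [0.066, 0.998, 0.0, 0.004]
contact_force: [5.6, -1.9, 3.9]
opening: 0.174
finger_force: 20.0
t 54.7 tcp [ 0.4336 -0.0431  0.147 ] F [ 5.6 -1.9  3.9] op 0.174 ff 20.0
r 0.1708 phi 8.0 q7 0.42 moment [-0.43 -1.04  0.02]
rz 0.075 [0.0025 0.0127] phi 3.7
rz 0.15 [0.0029 0.0255] phi -0.6
rz 0.225 [0.0024 0.0384] phi -4.9
```

```bash
python3 steer.py '[[0.1,0.001,0.006,0,0,0,0.035],[0.1,0.0015,0.0127,0,0,0,0.075],[0.1,0.002,0.018,0,0,0,0.105],[0.1,0.002,0.022,0,0,0,0.13],[0.1,0.002,0.0245,0,0,0,0.14],[0.1,0.002,0.026,0,0,0,0.14],[0.1,0.002,0.026,0,0,0,0.14]]'
python3 m6.py | head -2
```

```text
clock: 55.4
tool_pos: [0.4349, -0.0197, 0.1469]
eef_rot: [0.135, 0.991, -0.002, 0.004]
contact_force: [4.7, -5.8, 8.9]
opening: 0.173
finger_force: 20.0
t 55.4 tcp [ 0.4349 -0.0197  0.1469] F [ 4.7 -5.8  8.9] op 0.173 ff 20.0
r 0.1708 phi 0.1 q7 0.25 moment [-1.36 -0.99  0.06]
```

```bash
python3 steer.py '[[0.1,0.0005,0.001,0,0,0,0],[0.1,0.0005,0.002,0,0,0,0],[0.1,0.0005,0.002,0,0,0,0]]'
python3 m6.py | head -2
python3 steer.py '[[0.1,0,-0.002,0,0,0,0],[0.4,0,-0.002,0,0,0,0],[0.4,0,-0.002,0,0,0,0],[0.4,0,-0.002,-0.03,0,0,0],[0.5,0,-0.002,-0.07,0,0,0],[0.7,0,-0.002,-0.1,0,0,0],[0.7,0,-0.002,-0.1,0,0,0],[0.7,0,-0.002,-0.1,0,0,0]]'
python3 - <<'E'
from h import *
np.set_printoptions(linewidth=200)
st(); im,p=snap('wrist','w41'); snap('scene','sc41'); g=cv2.cvtColor(im,cv2.COLOR_RGB2GRAY)
for n,X in (('screw',[.4933,-.0268,.18]),('pin',[.4338,-.0192,.18])): print(n,proj(p,X).round(0))
c=cv2.HoughCircles(cv2.medianBlur(g,3),cv2.HOUGH_GRADIENT,1,30,param1=80,param2=22,minRadius=12,maxRadius=80); print([(x.round(0),onz(p,x[0],x[1],.18).round(4)) for x in c[0][:6]])
E
```

```text
clock: 55.7
tool_pos: [0.4349, -0.0197, 0.1469]
eef_rot: [0.135, 0.991, -0.003, 0.004]
contact_force: [5.0, -10.8, 9.6]
opening: 0.173
finger_force: 20.0
t 55.7 tcp [ 0.4349 -0.0197  0.1469] F [  5.  -10.8   9.6] op 0.173 ff 20.0
r 0.1708 phi 0.1 q7 0.25 moment [-2.19 -1.1   0.06]
clock: 56.5
tool_pos: [0.4306, -0.0178, 0.2454]
eef_rot: [0.134, 0.991, -0.0, 0.001]
contact_force: [0.5, -0.3, -0.3]
opening: 0.701
finger_force: 0.0
t 56.5 tcp [ 0.4306 -0.0178  0.2454] F [ 0.5 -0.3 -0.3] op 0.701 ff 0.0
screw [286. 317.]
pin [273. 232.]
[(array([272., 244.,  78.], dtype=float32), array([ 0.4415, -0.0223,  0.18  ])), (array([330., 108.,  23.], dtype=float32), array([0.3728, 0.03  , 0.18  ])), (array([284., 298.,  30.], dtype=float32), array([ 0.4789, -0.024 ,  0.18  ])), (array([304., 238.,  69.], dtype=float32), array([ 0.4428, -0.0025,  0.18  ])), (array([256., 272.,  47.], dtype=float32), array([ 0.4571, -0.037 ,  0.18  ])), (array([194., 300.,  44.], dtype=float32), array([ 0.4656, -0.0807,  0.18  ]))]
```

The bridge is hard against its stop: φ stays at 0.1° while the force rises. Now I'll go over the screw, pre-turning the wrist anticlockwise for a long clockwise stroke.

```bash
python3 steer.py '[[0.6,-0.063,0.008,0,0,0,-0.3],[0.6,-0.063,0.008,0,0,0,-0.6],[0.6,-0.063,0.008,0,0,0,-0.9],[0.6,-0.063,0.008,0,0,0,-1.2],[0.6,-0.063,0.008,0,0,0,-1.5],[0.6,-0.063,0.008,0,0,0,-1.8],[0.6,-0.063,0.008,0,0,0,-1.8],[0.6,-0.063,0.008,0,0,0,-1.8],[0.6,-0.063,0.008,0,0,0,-1.8],[0.6,-0.063,0.008,0,0,0,-1.8]]' 30
python3 steer.py '[[0.6,0,0,0,0,0,-0.15],[0.6,0,0,0,0,0,-0.3],[0.6,0,0,0,0,0,-0.3],[0.6,0,0,0,0,0,-0.3]]'
python3 - <<'E'
from h import *
np.set_printoptions(linewidth=200)
s=st(); print('q',np.round(s['q'],2)); delta([.4933,-.0268,.156]); im,p=snap('wrist','w42'); g=cv2.cvtColor(im,cv2.COLOR_RGB2GRAY)
u=proj(p,[.4933,-.0268,.18]); print(u, [proj(p,[.4933+.022*np.cos(t),-.0268+.022*np.sin(t),.18]).round(0) for t in np.arange(4)*np.pi/2])
u=u.astype(int); print('row',g[u[1],u[0]-90:u[0]+90:5]); print('col',g[u[1]-90:u[1]+90:5,u[0]])
E
```

```text
clock: 57.6
tool_pos: [0.493, -0.0268, 0.2439]
eef_rot: [-0.58, 0.814, 0.0, -0.001]
contact_force: [-0.5, 0.1, 0.6]
opening: 0.603
finger_force: 0.0
clock: 58.0
tool_pos: [0.4933, -0.0266, 0.2444]
eef_rot: [-0.692, 0.722, 0.0, -0.0]
contact_force: [-0.1, -0.4, -0.4]
opening: 0.601
finger_force: 0.0
t 58.0 tcp [ 0.4933 -0.0266  0.2444] F [-0.1 -0.4 -0.4] op 0.601 ff 0.0
q [ 0.69  0.85 -1.36  1.92  0.91  1.19  2.08]
shift [ 0.0002 -0.      0.0884] q7 2.08
[275.47657148 227.86768619] [array([239., 229.]), array([277., 261.]), array([312., 226.]), array([274., 192.])]
row [119 117 215 232 232 220 232 232 231 234 228 162 178 173  99  60  59  65  62  64  62  61 162 175 179 128  62  62  58  64  60  63  61  63  13  10]
col [229 229 230 229 229 209 182  95 203  59  72 115 178 177 163  66  62  61  62  62  63  64 175 176 174 232 219 136  82  81  54  59  59  61  58  54]
```

The knob's ring edges match the prediction, so the screw is at about 0. I'll grip and turn clockwise, following the thread down.

```bash
python3 steer.py '[[0.6,0,0,0.04,0,0,0],[0.6,0,0,0.075,0,0,0],[0.6,0,0,0.09,0,0,0],[0.6,0,0,0.09,0,0,0],[0.3,0,0,0.09,0,0,0],[0.3,0,0,0.09,0,0,0],[0.3,0,0,0.09,0,0,0],[0.3,0,0,0.09,0,0,0]]' 30
python3 steer.py '[[0.3,0,0,0.0002,0,0,0.15],[0.3,0,0,0.0004,0,0,0.3],[0.3,0,0,0.0006,0,0,0.45],[0.3,0,0,0.0008,0,0,0.6],[0.3,0,0,0.001,0,0,0.75],[0.3,0,0,0.0011,0,0,0.9],[0.3,0,0,0.0013,0,0,1.05],[0.3,0,0,0.0015,0,0,1.2],[0.3,0,0,0.0017,0,0,1.35],[0.3,0,0,0.0019,0,0,1.5]]'
python3 -c "
from h import *
s=st(); print(np.round(s['moment'],2),np.round(s['q'],2),np.degrees(np.arctan2(*R.from_quat(s['eef_rot']).as_matrix()[[1,0],1])).round(1))"
```

```text
clock: 58.85
tool_pos: [0.4938, -0.0264, 0.1563]
eef_rot: [-0.693, 0.721, -0.001, 0.001]
contact_force: [-3.9, 0.8, 2.4]
opening: 0.488
finger_force: 30.0
clock: 59.85
tool_pos: [0.4943, -0.0272, 0.1544]
eef_rot: [-0.013, 1.0, -0.001, 0.001]
contact_force: [-2.4, -0.6, 2.4]
opening: 0.492
finger_force: 30.0
t 59.85 tcp [ 0.4943 -0.0272  0.1544] F [-2.4 -0.6  2.4] op 0.492 ff 30.0
[-0.24  0.48  0.06] [ 0.51  0.82 -0.95  2.01  0.95  0.83  0.59] 91.5
```

```bash
python3 steer.py '[[0.3,0,0,0.0002,0,0,0.15],[0.3,0,0,0.0004,0,0,0.3],[0.3,0,0,0.0006,0,0,0.45],[0.3,0,0,0.0008,0,0,0.6],[0.3,0,0,0.001,0,0,0.75],[0.3,0,0,0.0011,0,0,0.9],[0.3,0,0,0.0013,0,0,1.05],[0.3,0,0,0.0015,0,0,1.2],[0.3,0,0,0.0017,0,0,1.35],[0.3,0,0,0.0019,0,0,1.5]]'
python3 steer.py '[[0.3,0,0,0.0002,0,0,0.15],[0.3,0,0,0.0004,0,0,0.3],[0.3,0,0,0.0006,0,0,0.45],[0.3,0,0,0.0008,0,0,0.6],[0.3,0,0,0.0010,0,0,0.75],[0.3,0,0,0.0011,0,0,0.9]]'
python3 -c "
from h import *
s=st(); print(np.round(s['moment'],2),np.round(s['q'],2),np.degrees(np.arctan2(*R.from_quat(s['eef_rot']).as_matrix()[[1,0],1])).round(1))"
```

```text
clock: 60.85
tool_pos: [0.4934, -0.0277, 0.1524]
eef_rot: [0.672, 0.74, -0.001, 0.001]
contact_force: [-3.2, -0.2, 4.2]
opening: 0.493
finger_force: 29.9
clock: 61.45
tool_pos: [0.493, -0.0273, 0.1513]
eef_rot: [0.927, 0.374, -0.0, 0.001]
contact_force: [-3.9, -1.5, 3.2]
opening: 0.494
finger_force: 29.9
t 61.45 tcp [ 0.493  -0.0273  0.1513] F [-3.9 -1.5  3.2] op 0.494 ff 29.9
[-0.07  1.09  0.02] [ 0.16  0.68 -0.31  2.04  0.42  0.49 -1.27] -46.0
```

```bash
python3 steer.py '[[0.3,0,0,0.0002,0,0,0.15],[0.3,0,0,0.0004,0,0,0.3],[0.3,0,0,0.0006,0,0,0.45],[0.3,0,0,0.0008,0,0,0.6],[0.3,0,0,0.0010,0,0,0.75],[0.3,0,0,0.0011,0,0,0.9],[0.3,0,0,0.0011,0,0,0.9],[0.6,0,0,0.0011,0,0,0.9],[0.6,0,0,0.0011,0,0,0.9],[0.6,0,0,0.0011,0,0,0.9]]'
python3 -c "
from h import *
s=st(); print(np.round(s['moment'],2),np.round(s['q'],2),np.degrees(np.arctan2(*R.from_quat(s['eef_rot']).as_matrix()[[1,0],1])).round(1))"
```

```text
clock: 62.45
tool_pos: [0.495, -0.0265, 0.1497]
eef_rot: [0.998, -0.062, 0.002, -0.0]
contact_force: [-0.5, -0.3, 0.2]
opening: 0.602
finger_force: 0.0
t 62.45 tcp [ 0.495  -0.0265  0.1497] F [-0.5 -0.3  0.2] op 0.602 ff 0.0
[-0.    0.15 -0.04] [ 0.01  0.67 -0.07  2.04  0.11  0.43 -1.85] -97.2
```

```bash
python3 steer.py '[[0.6,0,0,-0.035,0,0,-0.15],[0.6,0,0,-0.035,0,0,-0.3],[0.6,0,0,-0.035,0,0,-0.45],[0.6,0,0,-0.035,0,0,-0.6],[0.6,0,0,-0.035,0,0,-0.75],[0.6,0,0,-0.035,0,0,-0.9],[0.6,0,0,-0.035,0,0,-1.05],[0.6,0,0,-0.035,0,0,-1.2],[0.6,0,0,-0.035,0,0,-1.35],[0.6,0,0,-0.035,0,0,-1.5]]'
python3 steer.py '[[0.6,0,0,0,0,0,-0.15],[0.6,0,0,0,0,0,-0.3],[0.6,0,0,0,0,0,-0.45],[0.6,0,0,0,0,0,-0.6],[0.6,0,0,0,0,0,-0.75],[0.6,0,0,0,0,0,-0.9],[0.6,0,0,0,0,0,-1.05],[0.6,0,0,0,0,0,-1.2],[0.6,0,0,0,0,0,-1.35],[0.6,0,0,0,0,0,-1.5]]'
python3 steer.py '[[0.6,0,0,0,0,0,-0.15],[0.6,0,0,0,0,0,-0.3],[0.6,0,0,0,0,0,-0.45],[0.6,0,0,0,0,0,-0.6],[0.6,0,0,0,0,0,-0.75],[0.6,0,0,0,0,0,-0.9],[0.6,0,0,0,0,0,-1.05],[0.6,0,0,0,0,0,-1.2],[0.6,0,0,0,0,0,-1.2]]'
python3 -c "
from h import *
s=st(); print(np.round(s['q'],2),np.degrees(np.arctan2(*R.from_quat(s['eef_rot']).as_matrix()[[1,0],1])).round(1)); delta([.4933,-.0268,.150])
snap('wrist','w43'); im,p=load('w43'); g=cv2.cvtColor(im,cv2.COLOR_BGR2GRAY); u=proj(p,[.4933,-.0268,.174]).astype(int); print(u,g[u[1],u[0]-90:u[0]+90:5],g[u[1]-90:u[1]+90:5,u[0]]); print([proj(p,[.4933+.022*np.cos(t),-.0268+.022*np.sin(t),.174]).round(0) for t in np.arange(4)*np.pi/2])"
```

```text
clock: 63.45
tool_pos: [0.4945, -0.0268, 0.1846]
eef_rot: [0.771, 0.637, 0.001, 0.001]
contact_force: [-0.7, 0.9, 0.0]
opening: 0.599
finger_force: 0.0
clock: 64.45
tool_pos: [0.4945, -0.0269, 0.1846]
eef_rot: [0.131, 0.991, 0.0, 0.001]
contact_force: [0.2, 0.6, 0.3]
opening: 0.6
finger_force: 0.0
clock: 65.35
tool_pos: [0.4943, -0.0269, 0.1843]
eef_rot: [-0.449, 0.893, 0.0, 0.001]
contact_force: [-0.5, -0.1, 0.7]
opening: 0.6
finger_force: 0.0
t 65.35 tcp [ 0.4943 -0.0269  0.1843] F [-0.5 -0.1  0.7] op 0.6 ff 0.0
[ 0.63  0.89 -1.22  1.98  1.    1.05  1.43] 143.4
shift [0.0006 0.0009 0.0343] q7 1.43
[277 267] [ 17  13  11  10   7  18  59  59  55 165 166 169 166  63  58  56  55  56
  59  57  59  60  55 134 164 163 166 149 223 225  46  10   5  18  10  18] [191 189  98 122  92  24  71  74  78 111 159 167 164 131  57  58  57  57
  59  59  59  56  61 164 163 159 101  83  82  85  81  78  78  51  55  64]
[array([240., 293.]), array([305., 301.]), array([317., 241.]), array([248., 231.])]
```

4.80 rad turned so far. I'll regrip and turn the remaining ~3.05 rad to the stop.

```bash
python3 steer.py '[[0.6,0.0005,0.0005,0.02,0,0,0],[0.6,0.0005,0.0005,0.034,0,0,0],[0.6,0.0005,0.0005,0.034,0,0,0],[0.3,0.0005,0.0005,0.034,0,0,0],[0.3,0.0005,0.0005,0.034,0,0,0],[0.3,0.0005,0.0005,0.034,0,0,0],[0.3,0.0005,0.0005,0.034,0,0,0]]' 40
python3 steer.py '[[0.3,0,0,0.0002,0,0,0.15],[0.3,0,0,0.0004,0,0,0.3],[0.3,0,0,0.0006,0,0,0.45],[0.3,0,0,0.0008,0,0,0.6],[0.3,0,0,0.001,0,0,0.75],[0.3,0,0,0.0011,0,0,0.9],[0.3,0,0,0.0013,0,0,1.05],[0.3,0,0,0.0015,0,0,1.2],[0.3,0,0,0.0017,0,0,1.35],[0.3,0,0,0.0019,0,0,1.5]]'
python3 steer.py '[[0.3,0,0,0.0002,0,0,0.15],[0.3,0,0,0.0004,0,0,0.3],[0.3,0,0,0.0006,0,0,0.45],[0.3,0,0,0.0008,0,0,0.6],[0.3,0,0,0.001,0,0,0.75],[0.3,0,0,0.0011,0,0,0.9],[0.3,0,0,0.0013,0,0,1.05],[0.3,0,0,0.0015,0,0,1.2],[0.3,0,0,0.0017,0,0,1.35]]'
python3 -c "
from h import *
s=st(); print(np.round(s['moment'],2),np.round(s['q'],2),np.degrees(np.arctan2(*R.from_quat(s['eef_rot']).as_matrix()[[1,0],1])).round(1))"
```

```text
clock: 66.1
tool_pos: [0.4937, -0.0266, 0.1511]
eef_rot: [-0.449, 0.894, -0.0, 0.001]
contact_force: [-0.2, 0.4, 1.2]
opening: 0.492
finger_force: 40.0
clock: 67.1
tool_pos: [0.4939, -0.0273, 0.1492]
eef_rot: [0.283, 0.959, -0.0, 0.001]
contact_force: [-0.4, -0.9, 1.7]
opening: 0.491
finger_force: 40.0
clock: 68.0
tool_pos: [0.4942, -0.0253, 0.1483]
eef_rot: [0.818, 0.575, 0.002, 0.001]
contact_force: [-0.8, 2.4, 8.7]
opening: 0.487
finger_force: 40.0
t 68.0 tcp [ 0.4942 -0.0253  0.1483] F [-0.8  2.4  8.7] op 0.487 ff 40.0
[0.54 0.08 1.19] [ 0.27  0.71 -0.5   2.03  0.64  0.55 -1.03] -19.9
```

```bash
python3 steer.py '[[0.3,0,0,0.0001,0,0,0.05],[0.3,0,0,0.0002,0,0,0.1],[0.3,0,0,0.0003,0,0,0.15],[0.3,0,0,0.0003,0,0,0.15]]' 60
python3 -c "
from h import *
s=st(); print(np.round(s['moment'],2),np.degrees(np.arctan2(*R.from_quat(s['eef_rot']).as_matrix()[[1,0],1])).round(1))"
python3 steer.py '[[0.3,0,0,0,0,0,0.05],[0.3,0,0,0,0,0,0.1],[0.3,0,0,0,0,0,0.15],[0.3,0,0,0,0,0,0.2],[0.3,0,0,0,0,0,0.2]]'
python3 -c "
from h import *
s=st(); print(np.round(s['moment'],2),np.degrees(np.arctan2(*R.from_quat(s['eef_rot']).as_matrix()[[1,0],1])).round(1))"
```

```text
clock: 68.4
tool_pos: [0.4957, -0.0231, 0.1483]
eef_rot: [0.857, 0.515, 0.004, 0.001]
contact_force: [-0.0, 4.4, 7.0]
opening: 0.487
finger_force: 60.0
t 68.4 tcp [ 0.4957 -0.0231  0.1483] F [-0.   4.4  7. ] op 0.487 ff 60.0
[ 0.73 -0.05  1.55] -28.0
clock: 68.9
tool_pos: [0.4985, -0.0208, 0.1485]
eef_rot: [0.904, 0.428, 0.008, -0.0]
contact_force: [5.6, 7.6, 1.6]
opening: 0.478
finger_force: 60.0
t 68.9 tcp [ 0.4985 -0.0208  0.1485] F [5.6 7.6 1.6] op 0.478 ff 60.0
[ 1.48 -1.04  1.94] -39.3
```

The tool is now slipping round a blocked knob (Mz climbing to about 1.9 N·m), so the screw is at its hard stop. I'll release, rise and verify everything.

```bash
python3 steer.py '[[0.6,0,0,0,0,0,0],[0.62,0,0,0,0,0,0],[0.62,0,0,0,0,0,0],[0.62,0,0,-0.03,0,0,0],[0.62,0,0,-0.07,0,0,0],[0.62,0,0,-0.12,0,0,0],[0.62,0,0,-0.15,0,0,0],[0.62,0,0,-0.15,0,0,0],[0.62,0,0,-0.15,0,0,0]]' 20
python3 - <<'E'
from h import *
np.set_printoptions(linewidth=200)
def ringc(f):
    im,p=load(f); g=cv2.medianBlur(cv2.cvtColor(im,cv2.COLOR_BGR2GRAY),3); u=proj(p,[.4933,-.0268,.175]); 
    m=((g>140)&(g<200)).astype(np.uint8); return g,p,u
s=st(); snap('wrist','w50'); snap('scene','sc50'); snap('side','si50')
im,p=load('w50'); g=cv2.cvtColor(im,cv2.COLOR_BGR2GRAY)
for z in (.170,.180): 
    u=proj(p,[.4933,-.0268,z]); print(z,u.round(0),[proj(p,[.4933+.022*np.cos(t),-.0268+.022*np.sin(t),z]).round(0) for t in np.arange(4)*np.pi/2])
u=proj(p,[.4933,-.0268,.170]).astype(int); print(g[u[1],u[0]-60:u[0]+60:3]); print(g[u[1]-60:u[1]+60:3,u[0]])
# scene / side: knob top centroid from bright ring vs predicted
for f in ('sc50','si50','sc41'):
    im,q=load(f); print(f,'pred top .170',proj(q,[.4933,-.0268,.170]).round(1),'.180',proj(q,[.4933,-.0268,.180]).round(1),'lid plate edge etc')
E
```

```text
clock: 69.8
tool_pos: [0.4926, -0.0276, 0.2965]
eef_rot: [0.907, 0.422, 0.0, 0.001]
contact_force: [-0.2, -0.3, -0.5]
opening: 0.618
finger_force: 0.0
t 69.8 tcp [ 0.4926 -0.0276  0.2965] F [-0.2 -0.3 -0.5] op 0.618 ff 0.0
0.17 [273. 199.] [array([296., 181.]), array([254., 177.]), array([252., 217.]), array([292., 220.])]
0.18 [273. 203.] [array([297., 184.]), array([254., 180.]), array([251., 221.]), array([292., 224.])]
[229 233 213  86  30  51  63  64  64  63  68 149 178 182 179 166  63  64  63  66  60  62  62  64  62  60 164 182 180 177 151 228 230 230 229 230 230 231 237 234]
[239 235 230 211 206 211 109 128 215  77  77 145 180 178 180 132  65  63  69  63  60  66  64  61  63  96 183 179 179 194 234 232 223 227 232 234 218 125 106  83]
sc50 pred top .170 [269.4 192.5] .180 [269.4 190.1] lid plate edge etc
si50 pred top .170 [277.  195.3] .180 [277.  192.1] lid plate edge etc
sc41 pred top .170 [269.4 192.5] .180 [269.4 190.1] lid plate edge etc
```

Run:
```python
from h import *
im,p=load('w50'); g=cv2.GaussianBlur(cv2.cvtColor(im,cv2.COLOR_BGR2GRAY),(3,3),0)
def pinat(phi):
    a=np.radians(172.7+phi); return np.array([.6044+.172*np.cos(a),-.0410+.172*np.sin(a)])
print('pred pin top',proj(p,[*pinat(0),.18]).round(1),'phi=5:',proj(p,[*pinat(5),.18]).round(1))
u=proj(p,[*pinat(0),.18]).astype(int); y0,x0=max(u[1]-40,0),max(u[0]-40,0); w=g[y0:u[1]+40,x0:u[0]+40]; n,l,s,c=cv2.connectedComponentsWithStats((w<45).astype(np.uint8)); print([(c[i]+[x0,y0],s[i,4]) for i in range(1,n) if s[i,4]>60])
# bar centre line: both cameras pressure of lid: stub height with scene+side
from m4 import stub
D=[stub(f,.0775,(.502,.029)) for f in ('sc50','si50')]; X,e=two(D[0][1],D[0][0],D[1][1],D[1][0]); print('stub',X.round(4),round(e,4))
# watches/bystanders: loupe, holder moved? compare scene before/after away from arm
a,_=load('sc0'); b,_=load('sc50'); d=cv2.absdiff(a,b).max(2)
for n,(x,y) in dict(loupe=(364,245),mic=(258,300),holder=(167,186)).items(): print(n,'max diff',d[y-12:y+12,x-14:x+14].max())
```

```text
pred pin top [206.7 243.8] phi=5: [218.9 258.6]
[(array([190.45038168, 219.5648855 ]), np.int32(131)), (array([211.67619048, 234.07301587]), np.int32(630)), (array([220.46323529, 257.91911765]), np.int32(136)), (array([190.78489703, 272.15102975]), np.int32(874))]
stub [0.5017 0.0267 0.0747] 0.0006
loupe max diff 9
mic max diff 13
holder max diff 7
```

Final checks all agree:
- The pin is at φ≈0.
- The stub height gives the lid origin at 0.053, which is flush.
- The screw knob top is at about 0.170.
- The bystanders are unmoved.

The gripper is clear, so I'm handing in.

```bash
python3 -c "
from plant import r
print(r.finish_job())"
```

```text
the job is handed in; nothing more can be done
None
```

The job is handed in: the two watches on the bench are dial up in nest1 and nest2, the lid is flush with its key in the notch, the bridge is in its catch and the clamp screw is tight at its stop; no verdict was returned.

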